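Lock the pad rest, press on the stencil, rack the inks

ROBOT

A 7-joint arm with a two-finger parallel gripper is mounted at the origin on the work surface. World frame = base frame: x ahead of the robot, y to its left, z up, the work surface at z = 0. Lengths are in m, angles in rad, forces in N, time in s.
With the tool pointing down it reaches from about 0.4 to 0.85 m from the base axis. Payload 10.4 kg.
Tool frame: the origin (TCP) lies at the very end of the fingers, on their centre line; the grasp point (between the pads) lies 19 mm behind it; z points along the fingers, y is the line along which they close (so a half turn about z gives the same grasp; the last joint's range is limited). The gripper opens to 87 mm and grips with 3 to 60 N. Pads are 19 mm wide; open, the fingers measure 117 mm over their backs; the gripper's body (75 mm by 190 mm) begins 51 mm behind the grasp point.
Start: joints at [-1.235, 0.332, -0.065, 1.46, 0.022, 1.35, -0.088], TCP at [0.219, 0.585, 0.223] pointing down, gripper open.
Joint ranges: [-2.6, 2.6], [-0.5, 2.12], [-1.47, 1.34], [0.16, 2.42], [-1.27, 4.41], [0.06, 2.06], [-2.6, 2.6]. Speed limits (rad/s): [2.22, 2.22, 2.79, 2.79, 3.14, 3.14, 3.14].

INTERFACE

Orientations are given as a unit quaternion [x, y, z, w].
In Python, from bench import r gives the robot as it stands.
- The arm moves only by the shell command python3 -m crank 'ROWS' [FORCE]. ROWS is JSON, a list that holds one entry, the list of rows, each a list of 5 numbers: the shift along the tool's x, y, z in mm, then the turn about the tool's z in degrees, then the opening, from -1 (shut) to 1 (fully open). A call has 1 to 20 rows; each row is the pose to reach, as a shift and turn from the pose commanded when the call began, along the tool's axes at that moment; what a row does not reach only later rows make up. A row lasts 1/10 s, in which the tool goes at most 50 mm and 8.59 degrees, less where a joint would pass 70% of its speed; a pose out of reach is approached as far as the arm can. A call with a gripper value outside its range is refused whole. The fingers move at their own pace and stop on an object; FORCE is the grip in N (left out, the last holds). Time passes only in rows, so rows that repeat a pose let the fingers close. It gives the time, the measured TCP pose, the force, the opening and the grip force at its end, in the units of the state.
- r.read_state(): the state, without advancing time (a new reading comes with each control period).
- r.camera(name): name is "scene" or "top" or "wrist"; returns a dict with "image" (420x560x3 uint8, red, green, blue), "vfov" (degrees; the focal length in pixels is half the picture's height over the tangent of half this angle, whatever the lens; pixels are square), "cx", "cy" (the principal point, pixels), "eye" and "attitude" of the camera in the world. Camera axes: x right, y down, z forward; pixel columns grow to the right and rows downward; lengths in m; the calibration is good to about 2 mm. A picture is of the moment at which its call begins. There is no depth.
- r.close_job(): hands the job in; it is judged then, once.
The state is a dict: "time": time; "joint_positions": joint angles; "joint_vel": joint speeds; "joint_torque": joint torques, N m; "ee_pos": TCP position; "eef_rot": TCP orientation; "ft_force": force on the tool from outside, world axes, zero at the start; "torque": the same for the moment, N m; "width": finger opening in m; "grip_force": force on a finger pad.
Only numpy, scipy, OpenCV 4.12 (cv2) and the standard library are available. Lean on these libraries where they do the work, as an engineer would, in place of code of your own. Each camera call takes 0.05 s, during which the arm holds its last target. There are 200 camera calls.

TASK

Get the practice station ready: pull up the spring plunger, slide the pad rest along the tube to the last hole at the robot's left and let the pin drop fully home there. Then take the smoothing block from its mat and press the stencil on with one slow stroke along the whole pad, from the robot's right-hand end to the left-hand end, the block upright, centred and square across the pad and pushed down evenly so that the pad stays sunk about 5 mm and never bottoms, and stand the block back wholly on its mat. Stand every ink jar upright in a cell of the rack, at any time, and leave the spray bottle and the tattoo machine alone.

Things in the scene. Friction and masses are not known exactly. Their poses are not given: they have to be found in the camera images.
- rail: Fixed bench rail: steel base plate 90 x 420 x 8 mm carrying a square aluminium tube (30 mm wide, 380 long, top 60 mm above the table; end plates 66 mm high at y = +-190 mm). Origin: on the table under the tube's middle; y runs along the tube to the robot's left, x away from the robot. Three 11 mm holes in the tube's top at y = -70, 0 and +70 mm.
- rest (a joint): How far (m) the grey pad rest has slid along the tube in the rail's +y: 0 parked, pin in the right-hand hole; 0.070 middle hole; 0.140 left-hand end hole. Travel -0.010 to 0.165, drag about 1.5 N. Its sleeve (48 x 64 mm, top 69 mm above the table) bears the knob, its shelf on the robot's side the pad. With the pin in a hole it cannot slide.
- plunger (a joint): How far (m) the spring plunger is pulled up: 0 = pin fully down in a hole, 0.011 = pin tip on the tube's top (also when riding between holes), 0.016 = upper stop. 8 mm pin, round tip, 1.5 mm play in a hole. The spring pushes down with 6 N at 0, 11 N at the top. With the knob held up, moving it along the tube slides the rest.
- knob (a point): Centre of the plunger's black knob, an upright cylinder of 34 mm diameter, 28 mm high. With the pin home this point is 101 mm above the table, over the tube's centre line (knob's underside 87 mm, top 115 mm up). It rises with the plunger and slides with the rest.
- pad_top (a point): Centre of the top face of the skin-coloured foam-backed practice pad, 70 mm (x) by 150 mm (y, along the tube), a paper stencil fixed on it. Unpressed it is 72 mm above the table, 75 mm from the tube's centre line on the robot's side, level with the knob along the tube. Axes as the rail's.
- pad (a joint): How far (m) the pad is pressed down: 0 = not pressed, 0.012 = bottomed. It stays level. It begins to sink at about 1.5 N, then takes 1 N for each mm: 5 mm is about 6.5 N, the smoothing block's weight (about 2.2 N) included.
- block_mid (a point): Centre (37.5 mm above its sole) of the smoothing block: white base 72 mm (x) by 40 mm (y) by 16 mm high, and on it a grey upright grip ridge 50 mm (x) by 22 mm thick (y), its top 75 mm above the sole. About 220 g, weighted base. Starts upright on the mat, its length along the mat's. The same when turned half round.
- mat_mid (a point): Centre, at table height, of the smoothing block's place beyond the rail: a dark rubber mat 108 mm (x) by 70 mm (y), flush with the table, so that the block on it stands at table height. It does not move.
- rack: Fixed steel rack on the table at the robot's left: an open box 265 mm (x) by 70 mm (y), 48 mm high, with three cross walls that make a row of four cells, each 60 x 60 mm inside. Origin: centre of its underside. Its floor is 5 mm thick, its walls 5 mm. Cell centres on its x axis at -97.5, -32.5, +32.5 and +97.5 mm.
- jar0_mid (a point): Centre (half-way up) of a closed ink jar: plain cylinder of 50 mm diameter, 90 mm high: black, its top 18 mm a white cap as wide as the jar. 80 to 150 g, its weight low down. Starts upright on the table at the robot's right. May be absent: then nothing is given.
- jar1_mid (a point): Centre (half-way up) of a closed ink jar: plain cylinder of 50 mm diameter, 90 mm high: black, its top 18 mm a white cap as wide as the jar. 80 to 150 g, its weight low down. Starts upright on the table at the robot's right. May be absent: then nothing is given.
- jar2_mid (a point): Centre (half-way up) of a closed ink jar: plain cylinder of 50 mm diameter, 90 mm high: black, its top 18 mm a white cap as wide as the jar. 80 to 150 g, its weight low down. Starts upright on the table at the robot's right. May be absent: then nothing is given.
- jar3_mid (a point): Centre (half-way up) of a closed ink jar: plain cylinder of 50 mm diameter, 90 mm high: black, its top 18 mm a white cap as wide as the jar. 80 to 150 g, its weight low down. Starts upright on the table at the robot's right. May be absent: then nothing is given.
- spray: White spray bottle, 60 mm diameter, 125 mm high; bystander, leave alone. Origin: centre of its underside.
- machine: Dark tattoo machine lying on the table, 190 mm long and 34 mm thick; bystander, leave alone. Origin: underside, under its thick body; x along it.
Things that resemble listed ones, but are neither listed nor needed, are in the scene too. What is shaped like the part that bears jar3_mid but turquoise is not meant. What is shaped like the part that bears block_mid but blue is not meant.

How it is judged:
By the outcome, as a careful person would: the job done as asked, in the order asked, and still so for the second after the job is handed in, with the robot touching nothing.
Of jar0, jar1, jar2, jar3 only 2 to 4 are there at a start; the rules pass over those that are not, and their reading is None.
At some moment in a run one of block may be knocked a few centimetres aside while the robot is not near it.
It also fails if it takes over 210 s, if anything falls off the work surface, if the arm or the gripper's body presses on something with over 40 N, if the wrist force passes 120 N, or if a joint passes its speed limit or range.

## Working session

There is one attempt and no reset: what is moved stays moved. The work goes in short steps, Python scripts to look and compute and a shell command to move; the robot and the scene stay as the last step left them, time stands still between calls to the robot, and variables do not carry over. Pictures are saved under pics/ and viewed, at most 14 in all, crops included, and the job is handed in when it is done.

```bash
ls -la; mkdir -p pics; python3 - <<'E'
from bench import r
import cv2
s=r.read_state(); print(s)
for n in("scene","top"):
    c=r.camera(n); print(n,{k:v for k,v in c.items() if k!="image"})
    cv2.imwrite(f"pics/{n}0.png",c["image"][:,:,::-1])
E
```

```text
total 12
drwxr-xr-x  3 agent agent 4096 Dec  3 19:41 .
drwxr-xr-x 23 root  root  4096 Dec  3 19:41 ..
drwxr-xr-x  2 agent agent 4096 Dec  3 19:41 pics
{'time': 0.0, 'joint_positions': array([-1.23460754,  0.33287301, -0.06469979,  1.46093969,  0.02158304,
        1.34990471, -0.08852852]), 'joint_vel': array([ 0.00156198,  0.00010141,  0.00099147,  0.00152918, -0.00211136,
        0.00083846,  0.00099294]), 'joint_torque': array([-1.83469383e-04, -6.23265409e+01,  2.42967712e-02, -3.89893305e+01,
       -6.14364515e-02,  3.98920896e-02,  1.43487187e-04]), 'ee_pos': array([0.2193263, 0.5848365, 0.221754 ]), 'eef_rot': array([ 1.78439323e-01,  9.83950658e-01, -7.07591331e-04, -1.02805322e-04]), 'ft_force': array([ 0.70133474, -0.59621119,  0.13099134]), 'torque': array([-0.03761374, -0.0083877 , -0.03984595]), 'grip_force': 0.0, 'width': 0.08664192638613201}
scene {'vfov': 50.45212921110201, 'cx': 280.7841446949072, 'cy': 215.23165643853056, 'eye': array([ 1.00401265, -0.49789861,  0.88242937]), 'attitude': array([ 0.89342012,  0.31562656, -0.11325189, -0.29892201])}
top {'vfov': 54.21187280478937, 'cx': 282.0888715968454, 'cy': 208.55336689298807, 'eye': array([ 0.46827262, -0.06577057,  1.20268671]), 'attitude': array([ 0.70917953, -0.70183147,  0.03979078, -0.05397843])}
```

View pics/scene0.png

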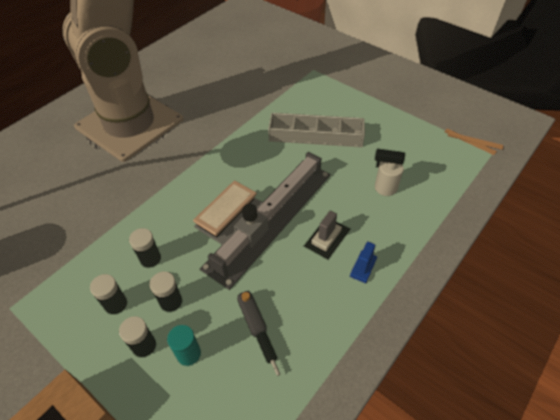

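View pics/top0.png

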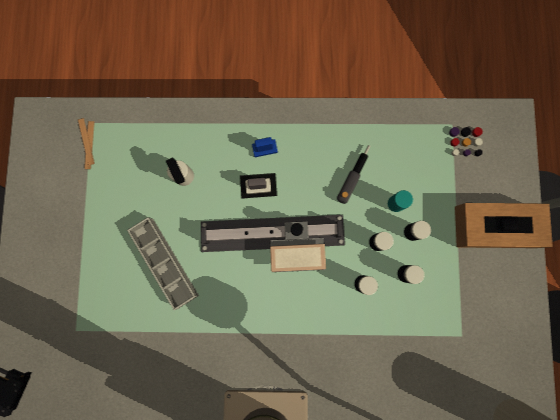

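Scene: four black jars with white caps at top view (382,241), (420,230), (411,274) and (367,285). The turquoise decoy is at (402,200). The white block stands on its dark mat at (258,186), with the blue decoy at (264,147). The rail runs from (201,236) to (343,230), with the knob at (297,229) and the pad at (298,258). The rack is at (162,263).

```bash
cat > h.py <<'E'
import numpy as np, cv2
from scipy.spatial.transform import Rotation as R
from bench import r
def cam(n,save=None):
    c=r.camera(n)
    if save: cv2.imwrite(f"pics/{save}.png",c["image"][:,:,::-1])
    return c
def K(c):
    h=c["image"].shape[0]; return h/2/np.tan(np.radians(c["vfov"])/2)
def proj(c,p):
    q=(np.atleast_2d(p)-c["eye"])@R.from_quat(c["attitude"]).as_matrix()
    return np.c_[q[:,0]/q[:,2]*K(c)+c["cx"],q[:,1]/q[:,2]*K(c)+c["cy"]]
def ray(c,uv,z):
    uv=np.atleast_2d(uv).astype(float); f=K(c)
    d=np.c_[(uv[:,0]-c["cx"])/f,(uv[:,1]-c["cy"])/f,np.ones(len(uv))]@R.from_quat(c["attitude"]).as_matrix().T
    return c["eye"]+d*((z-c["eye"][2])/d[:,2])[:,None]
def cnts(m,lo,hi):
    k,_=cv2.findContours(m.astype(np.uint8),cv2.RETR_EXTERNAL,cv2.CHAIN_APPROX_NONE)
    return [x for x in k if lo<=cv2.contourArea(x)<=hi]
def hsv(c): return [a.astype(int) for a in cv2.split(cv2.cvtColor(c["image"],cv2.COLOR_RGB2HSV))]
def tool(d):
    "world vector (mm) -> tool axes of the present pose"
    return R.from_quat(r.read_state()["eef_rot"]).inv().apply(d)
E
cat > m1.py <<'E'
from h import *
for n in("top","scene"):
    c=cam(n); H,S,V=hsv(c)
    print(n,"base",proj(c,[0,0,0]),"tcp",proj(c,r.read_state()["ee_pos"]))
    # not-mat-green things
    m=~((H>45)&(H<80)&(S>40))
    sub=np.zeros_like(m); 
    if n=="top": sub[126:332,84:458]=1
    else: sub[75:415,40:480]=1
    for k in cnts(m&sub,60,9000):
        (u,v),(w,h),a=cv2.minAreaRect(k); x=ray(c,[u,v],0)[0]
        print(n,"obj",round(u),round(v),round(w),round(h),round(a),"z0",x[:2].round(3),[int(q) for q in np.median(np.c_[H[k[:,0,1],k[:,0,0]],S[k[:,0,1],k[:,0,0]],V[k[:,0,1],k[:,0,0]]],0)])
    w=(V>140)&(S<90)&sub
    for k in cnts(w,40,4000):
        (u,v),(a,b),t=cv2.minAreaRect(k); x=ray(c,[u,v],.09)[0]
        print(n,"white",round(u,1),round(v,1),round(a),round(b),round(t),"z.09",x[:2].round(4))
E
python3 m1.py; python3 - <<'E'
import cv2
i=cv2.imread("pics/top0.png")[130:320,120:360]
cv2.imwrite("pics/c0.png",cv2.resize(i,None,fx=3.15,fy=3.15,interpolation=2))
E
```

```text
top base [[264.68759107 434.40544297]] tcp [[  8.79318506 368.21880739]]
top obj 366 285 18 23 90 z0 [ 0.409 -0.286] [34, 46, 144]
top obj 411 274 18 26 90 z0 [ 0.442 -0.414] [36, 48, 117]
top obj 382 240 23 19 0 z0 [ 0.537 -0.331] [36, 49, 148]
top obj 417 231 19 27 72 z0 [ 0.567 -0.436] [38, 48, 64]
top obj 162 263 95 30 60 z0 [0.466 0.307] [36, 46, 120]
top obj 273 245 55 143 87 z0 [ 0.522 -0.014] [26, 33, 62]
top obj 400 201 17 25 63 z0 [ 0.655 -0.387] [84, 178, 95]
top obj 258 185 23 35 86 z0 [0.698 0.033] [30, 46, 20]
top obj 178 172 33 21 45 z0 [0.738 0.272] [37, 49, 119]
top obj 355 174 11 64 28 z0 [ 0.735 -0.257] [38, 35, 37]
top obj 264 146 17 25 79 z0 [0.817 0.016] [103, 93, 100]
top obj 453 187 122 8 90 z0 [ 0.698 -0.545] [28, 52, 92]
top obj 89 174 95 10 90 z0 [0.73  0.544] [26, 54, 138]
top white 139.9 231.4 6 9 56 z.09 [0.5502 0.3456]
scene base [[128.85337865 123.2064092 ]] tcp [[309.17237566  -6.44338257]]
scene white 109.3 150.0 27 3 35 z.09 [ 0.1438 -0.1472]
```

View pics/c0.png

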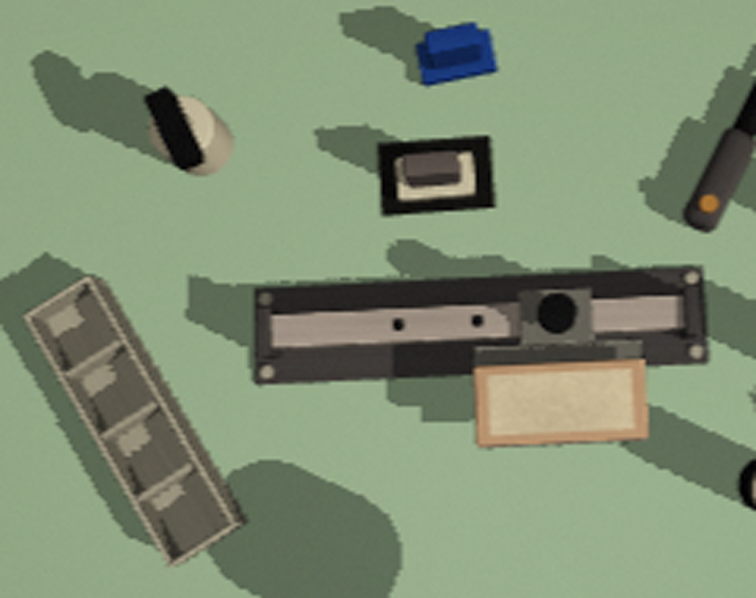

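The crop confirms the white-and-grey block at crop (433,172) on the mat. It isn't the blue one at (456,52). Its long axis, like the mat's, lies along the rail, so it needs a quarter turn. Next I cast these points onto their known heights and check the sizes.

```bash
cat > m2.py <<'E'
from h import *
c=cam("top"); s=cam("scene")
cr=lambda l,z: ray(c,np.array(l)/3.15+[120,130]-0.34,z)
def rect(nm,l,z):
    p=cr(l,z)[:,:2]; e=np.linalg.norm(np.roll(p,-1,0)-p,axis=1)*1e3
    d=(p[1]-p[0])+(p[2]-p[3]); print(nm,"c",p.mean(0).round(4),"sides",e.round(0),"dir0-1 deg",np.degrees(np.arctan2(d[1],d[0])).round(2))
rect("plate",[(703,266),(255,290),(258,383),(706,361)],.008)
rect("pad",[(646,360),(475,367),(478,446),(648,438)],.072)
rect("mat",[(490,136),(378,144),(382,215),(494,207)],0)
rect("base16",[(472,150),(397,152),(400,201),(475,196)],.016)
rect("ridge",[(459,151),(401,154),(403,187),(461,184)],.075)
rect("rack",[(25,316),(95,277),(243,522),(170,563)],.048)
h=cr([(398,324),(477,320)],.06); k=cr([(557,313)],.115)
print("holes",h[:,:2].round(4),"knob",k[0,:2].round(4))
for (c_,nm,L) in((c,"top",[(382,241),(420,230),(411,274),(367,285)]),(s,"scene",[(165,283),(134,328),(105,287),(143,239)])):
    H,S,V=hsv(c_); m=((V>105)&(S<85)&~((H>45)&(H<85)&(S>40)))
    for (u,v) in L:
        q=np.zeros(m.shape,bool); q[v-14:v+14,u-16:u+16]=1
        k=max(cnts(m&q,30,2000),key=cv2.contourArea)
        (a,b),t=cv2.minEnclosingCircle(k); e=cv2.minAreaRect(k); 
        print(nm,"jar",np.round(e[0],1),np.round(e[1],1),"enc",round(a,1),round(b,1),round(t,1),ray(c_,[a,b],.09 if nm=="top" else .085)[0,:2].round(4))
E
python3 m2.py
```

```text
plate c [ 0.5561 -0.0123] sides [418.  86. 413.  88.] dir0-1 deg 93.53
pad c [ 0.4845 -0.0872] sides [149.  68. 147.  67.] dir0-1 deg 93.16
mat c [0.698  0.0319] sides [107.  69. 106.  68.] dir0-1 deg 94.61
base16 c [0.6956 0.0306] sides [70. 47. 70. 44.] dir0-1 deg 93.17
ridge c [0.6894 0.0303] sides [52. 30. 52. 30.] dir0-1 deg 93.46
rack c [0.4671 0.2947] sides [ 71. 259.  73. 258.] dir0-1 deg -59.93
holes [[ 0.5523  0.0581]
 [ 0.5565 -0.0119]] knob [ 0.5589 -0.0819]
top jar [384.3 240.2] [17.7 18.4] enc 384.0 240.6 9.6 [ 0.5321 -0.3183]
top jar [421.8 229.3] [18.4 17.7] enc 421.5 229.5 9.6 [ 0.5631 -0.4197]
top jar [415. 274.] [18. 18.] enc 414.7 274.3 9.7 [ 0.4433 -0.3977]
top jar [368.5 285. ] [18. 19.] enc 368.3 285.1 9.7 [ 0.4135 -0.2743]
scene jar [164.5 282.5] [27. 31.] enc 164.5 278.9 18.4 [ 0.5299 -0.3082]
scene jar [133.5 327.5] [27. 31.] enc 133.5 327.5 20.6 [ 0.5628 -0.4157]
scene jar [104.5 286.5] [27. 31.] enc 104.5 286.5 20.6 [ 0.4482 -0.396 ]
scene jar [142.5 238.5] [27. 31.] enc 142.5 238.5 20.6 [ 0.4172 -0.271 ]
```

```bash
cat >> h.py <<'E'
def go(p,yaw=None):
    "print tool-axis shift (mm) and turn (deg, about tool z) to bring TCP to world p with tool y at angle yaw deg (mod 180 choices)"
    s=r.read_state(); M=R.from_quat(s["eef_rot"])
    y=np.degrees(np.arctan2(*M.as_matrix()[[1,0],1])); az=np.degrees(np.arctan2(p[1],p[0]))
    out="shift %s"%tuple([(M.inv().apply(np.array(p)-s["ee_pos"])*1e3).round(1)])
    if yaw is not None:
        for t in(yaw,yaw+180):
            d=(y-t+180)%360-180; out+=" | turn %.1f (rel az %.0f)"%(d,(t-az+180)%360-180)
    print("t",round(s["time"],1),"tcp",s["ee_pos"].round(4),"yaw",y.round(1),"j7",s["joint_positions"][6].round(2),"F",s["ft_force"].round(1),"w",round(s["width"],4),"\n",out)
E
python3 -c "
from h import *
go([.5595,-.082,.22],93.4)"
```

```text
t 0.3 tcp [0.2194 0.5851 0.2223] yaw 69.4 j7 -0.09 F [ 0.7  0.  -0.2] w 0.0872 
 shift [-552.7 -505.2    2.5] | turn -24.0 (rel az 102) | turn 156.0 (rel az -78)
```

```bash
R='[-553,-505,2.5,156,1]'; python3 -m crank '[[[-553,-505,0,156,1],[-553,-505,0,156,1],[-553,-505,0,156,1],[-553,-505,0,156,1],[-553,-505,0,156,1],[-553,-505,0,156,1],[-553,-505,0,156,1],[-553,-505,0,156,1],[-553,-505,0,156,1],[-553,-505,0,156,1],[-553,-505,0,156,1],[-553,-505,0,156,1],[-553,-505,0,156,1],[-553,-505,0,156,1],[-553,-505,0,156,1],[-553,-505,0,156,1],[-553,-505,0,156,1],[-553,-505,0,156,1],[-553,-505,0,156,1],[-553,-505,0,156,1]]]' 50
python3 -c "
from h import *
go([.5595,-.082,.22],93.4)
c=cam('wrist','w1'); print({k:v for k,v in c.items() if k!='image'},proj(c,[[.5595,-.082,.115],[.5563,-.012,.06]]))"
```

```text
time: 2.3
ee_pos: [0.5599, -0.0816, 0.2225]
eef_rot: [0.999, 0.032, 0.0, -0.0]
ft_force: [-0.6, 0.5, 0.8]
width: 0.0869
grip_force: 0.0
t 2.3 tcp [ 0.5599 -0.0816  0.2225] yaw -86.4 j7 -1.31 F [-0.6  0.5  0.8] w 0.0869 
 shift [-0.4  0.3  2.5] | turn -179.8 (rel az 102) | turn 0.2 (rel az -78)
{'vfov': 71.91597838879639, 'cx': 277.1780461749424, 'cy': 211.93877616358304, 'eye': array([ 0.6338174 , -0.07718409,  0.38228536]), 'attitude': array([ 0.72214299, -0.67817653, -0.09344118,  0.0992716 ])} [[277.41787519 211.42423024]
 [215.95540907 197.4647789 ]]
```

View pics/w1.png

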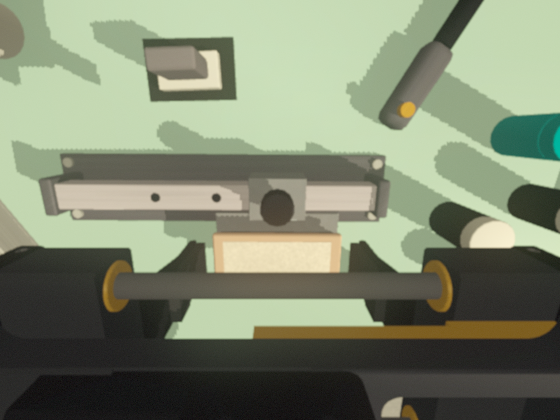

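The wrist view shows the knob at (278,207) and the holes at (155,198) and (216,198), all within a few mm of the prediction. Going down to grip it.

```bash
python3 -m crank '[[[1,0,40,0,1],[1,0,80,0,1],[1,0,110,0,1],[1,0,125,0,1],[1,0,133,0,1],[1,0,133,0,1],[1,0,133,0,1],[1,0,133,0,-1],[1,0,133,0,-1],[1,0,133,0,-1],[1,0,133,0,-1],[1,0,133,0,-1],[1,0,133,0,-1],[1,0,133,0,-1],[1,0,133,0,-1]]]' 50
python3 -c "
from h import *
go([.5595,-.082,.22],93.4)"
```

```text
time: 3.85
ee_pos: [0.5609, -0.0817, 0.0895]
eef_rot: [1.0, 0.03, -0.0, -0.0]
ft_force: [-0.9, -0.6, 0.5]
width: 0.033
grip_force: 50.0
t 3.9 tcp [ 0.5609 -0.0817  0.0895] yaw -86.6 j7 -1.23 F [-0.9 -0.6  0.5] w 0.033 
 shift [  -1.4    0.2 -130.5] | turn -180.0 (rel az 102) | turn 0.0 (rel az -78)
```

```bash
python3 -m crank '[[[0,0,-3,0,-1],[0,0,-6,0,-1],[0,0,-9,0,-1],[0,0,-11,0,-1],[0,0,-13,0,-1],[0,0,-14,0,-1],[0,0,-14,0,-1],[0,0,-14,0,-1]]]' 50
python3 -m crank '[[[0,-5,0,0,-1],[0,-10,0,0,-1],[0,-15,0,0,-1],[0,-20,0,0,-1],[0,-20,0,0,-1]]]' 50
python3 -c "
from h import *
print(r.read_state()['ee_pos'])"
```

```text
time: 4.65
ee_pos: [0.5608, -0.0817, 0.1034]
eef_rot: [1.0, 0.03, -0.0, -0.0]
ft_force: [3.5, -0.9, -10.8]
width: 0.0334
grip_force: 50.0
time: 5.15
ee_pos: [0.5595, -0.0603, 0.1034]
eef_rot: [1.0, 0.031, -0.0, -0.0]
ft_force: [2.1, 1.7, -10.8]
width: 0.0331
grip_force: 50.0
[ 0.55953772 -0.06029277  0.10335083]
```

```bash
python3 -m crank '[[[0,-8,0,0,-1],[0,-18,0,0,-1],[0,-28,0,0,-1],[0,-38,0,0,-1],[0,-48,0,0,-1],[0,-58,0,0,-1],[0,-68,0,0,-1],[0,-78,0,0,-1],[0,-88,0,0,-1],[0,-98,0,0,-1],[0,-106,0,0,-1],[0,-112,0,0,-1],[0,-116,0,0,-1],[0,-119,0,0,-1],[0,-120,0,0,-1],[0,-120,0,0,-1],[0,-120,0,0,-1],[0,-120,0,0,-1]]]' 50
python3 -c "
from h import *
s=r.read_state()
d=s['ee_pos']-[.5608,-.0817,.1034]; print(s['ee_pos'],np.linalg.norm(d),np.degrees(np.arctan2(d[1],d[0])),R.from_quat(s['eef_rot']).as_matrix()[:2,1])"
```

```text
time: 6.95
ee_pos: [0.5526, 0.0587, 0.1036]
eef_rot: [1.0, 0.03, 0.0, -0.0]
ft_force: [4.9, 0.7, -9.6]
width: 0.0327
grip_force: 50.0
[0.55263512 0.05874093 0.10360381] 0.14067821641691342 93.32728440994515 [ 0.06034745 -0.9981772 ]
```

```bash
python3 -m crank '[[[0,0,2,0,-1],[0,0,4,0,-1],[0,0,6,0,-1],[0,0,8,0,-1],[0,0,8,0,-1],[0,0,8,0,-1]]]' 50
python3 -m crank '[[[0,0,2,0,-1],[0,0,4,0,-1],[0,0,6,0,-1],[0,0,6,0,-1],[0,0,6,0,-1]]]' 50
```

```text
time: 7.55
ee_pos: [0.5527, 0.0584, 0.0956]
eef_rot: [1.0, 0.03, 0.0, -0.0]
ft_force: [4.4, 1.0, -8.8]
width: 0.033
grip_force: 50.0
time: 8.05
ee_pos: [0.5527, 0.058, 0.0896]
eef_rot: [1.0, 0.03, 0.0, -0.0]
ft_force: [4.9, 1.7, -6.5]
width: 0.0329
grip_force: 50.0
```

```bash
python3 -m crank '[[[0,0,0,0,0],[0,0,0,0,0.2],[0,0,0,0,0.5],[0,0,0,0,0.5],[0,0,-30,0,1],[0,0,-70,0,1],[0,0,-110,0,1],[0,0,-150,0,1],[-50,0,-150,0,1],[-100,0,-150,0,1],[-150,0,-150,0,1],[-150,0,-150,0,1],[-150,0,-150,0,1]]]' 50
python3 - <<'E'
from h import *
go([.6,.05,.2],3.5)
c=cam("top","top1"); w=cam("wrist","w2"); s=cam("scene","sc1")
i=lambda a,u,v,k:cv2.resize(a["image"][v:v+130,u:u+190,::-1],None,fx=k,fy=k,interpolation=2)
cv2.imwrite("pics/t2.png",np.vstack([i(c,185,160,3),i(s,185,140,3)])[:,:][:780])
a=np.vstack([i(c,170,150,2.2),i(s,190,150,2.2)]); cv2.imwrite("pics/t3.png",a); print(a.shape)
E
```

```text
time: 9.35
ee_pos: [0.4025, 0.0491, 0.2403]
eef_rot: [1.0, 0.03, 0.001, -0.002]
ft_force: [0.9, 0.2, 0.5]
width: 0.0872
grip_force: 0.0
t 9.3 tcp [0.4025 0.0491 0.2403] yaw -86.5 j7 -1.87 F [0.9 0.2 0.5] w 0.0872 
 shift [197.2  11.3  40.7] | turn -90.0 (rel az -1) | turn 90.0 (rel az 179)
(572, 418, 3)
```

View pics/t3.png

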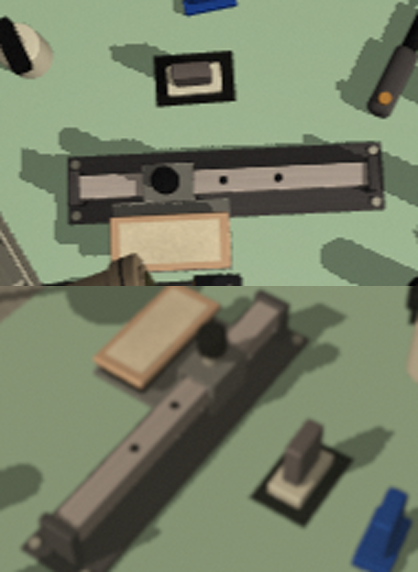

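View pics/w2.png

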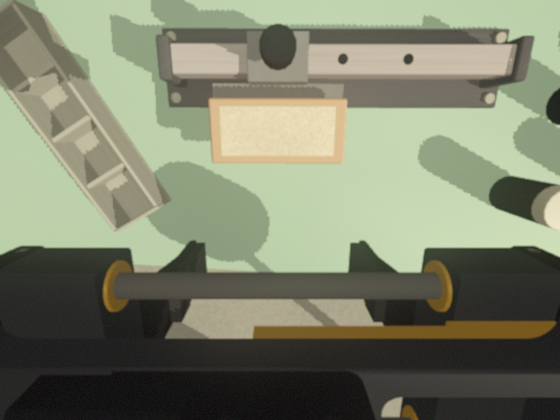

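The top and scene crops show the knob and rest at the left hole, with the middle and right holes open at crop (222,180) and (278,177). The pad moved along with it. The block still stands on its mat. In the wrist view the pad corners are (209,99), (346,97), (345,163) and (211,164).

```bash
python3 - <<'E'
from h import *
c=cam("wrist")
p=ray(c,[(346,97),(209,99),(211,164),(345,163)],.072)[:,:2]
d=p[1]-p[0]+p[2]-p[3]; print("pad",p.mean(0).round(4),np.linalg.norm(np.roll(p,-1,0)-p,axis=1).round(4),np.degrees(np.arctan2(d[1],d[0])))
p=ray(c,[(343,59),(408,59)],.06);print("holes",p[:,:2].round(4)); print("knobtop",ray(c,[(277,45)],.115)[:,:2])
p=ray(c,[(508,30),(508-0,30)],.008);print(p[0])
go([.697,.031,.24],3.5)
E
```

```text
pad [0.4766 0.0524] [0.1449 0.0683 0.1503 0.0692] 93.96173386935078
holes [[ 0.5548 -0.0124]
 [ 0.5588 -0.0812]]
knobtop [[0.54992983 0.05744876]]
[ 0.60935321 -0.21536884  0.008     ]
t 9.6 tcp [0.4036 0.0489 0.2393] yaw -86.6 j7 -1.87 F [ 0.9 -0.6 -0.5] w 0.0872 
 shift [291.8  35.2  -0.8] | turn -90.1 (rel az 1) | turn 89.9 (rel az -179)
```

```bash
python3 -m crank '[[[292,35,0,-90,1],[292,35,0,-90,1],[292,35,0,-90,1],[292,35,0,-90,1],[292,35,0,-90,1],[292,35,0,-90,1],[292,35,0,-90,1],[292,35,0,-90,1],[292,35,0,-90,1],[292,35,0,-90,1],[292,35,0,-90,1],[292,35,0,-90,1],[292,35,0,-90,1],[292,35,0,-90,1]]]' 20
python3 -c "
from h import *
go([.697,.031,.06],3.5)
c=cam('wrist','w3'); print(proj(c,[[.697,.031,.075],[.697,.031,0]]))"
```

```text
time: 10.95
ee_pos: [0.6966, 0.0316, 0.2387]
eef_rot: [0.687, 0.727, -0.001, -0.0]
ft_force: [0.1, -0.6, -0.5]
width: 0.0871
grip_force: 0.0
t 10.9 tcp [0.6966 0.0316 0.2387] yaw 3.3 j7 0.12 F [ 0.1 -0.6 -0.5] w 0.0871 
 shift [ -0.5   0.6 178.7] | turn -0.2 (rel az 1) | turn 179.8 (rel az -179)
[[277.56917288 198.00812525]
 [277.51055554 185.91727044]]
```

View pics/w3.png

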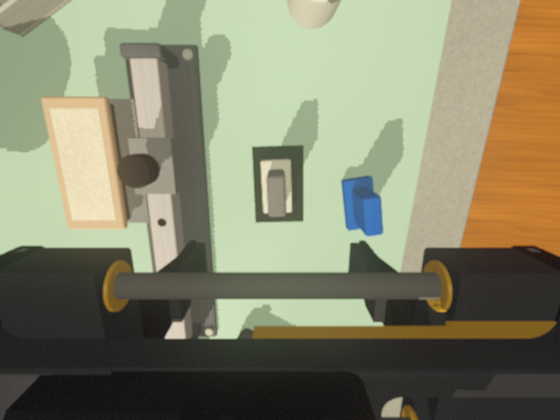

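The wrist view shows the white/grey block at (277,190), centred on its mat (252–303, 146–221). The blue decoy is at (362,206). The real block is directly below the tool, so I'll descend and grip.

```bash
python3 -m crank '[[[0,0,45,0,1],[0,0,90,0,1],[0,0,130,0,1],[0,0,165,0,1],[0,0,190,0,1],[0,0,203,0,1],[0,0,209,0,1],[0,0,209,0,1],[0,0,209,0,-1],[0,0,209,0,-1],[0,0,209,0,-1],[0,0,209,0,-1],[0,0,209,0,-1],[0,0,209,0,-1],[0,0,209,0,-1],[0,0,209,0,-1]]]' 40
python3 -c "
from h import *
go([.697,.031,.18],3.5)"
```

```text
time: 12.6
ee_pos: [0.6964, 0.0316, 0.0305]
eef_rot: [0.686, 0.728, 0.0, -0.0]
ft_force: [0.3, 0.8, 0.3]
width: 0.0309
grip_force: 0.0
t 12.6 tcp [0.6964 0.0316 0.0305] yaw 3.4 j7 0.18 F [0.3 0.8 0.3] w 0.0309 
 shift [  -0.7    0.6 -149.5] | turn -0.1 (rel az 1) | turn 179.9 (rel az -179)
```

```bash
python3 -m crank '[[[0,0,0,0,-1],[0,0,0,0,-1],[0,0,0,0,-1],[0,0,0,0,-1],[0,0,0,0,-1]]]' 40
python3 -m crank '[[[0,0,-15,0,-1],[0,0,-40,0,-1],[0,0,-70,0,-1],[0,0,-105,0,-1],[0,0,-135,0,-1],[0,0,-150,0,-1],[0,0,-150,0,-1],[0,0,-150,0,-1]]]' 40
python3 -c "
from h import *
e=np.array([.0599,-.9982,0]);pc=np.array([.477,.0532,0]); print(pc+.056*e)
go(pc+.056*e+[0,0,.18],93.4)
c=cam('wrist','w4')"
```

```text
time: 13.1
ee_pos: [0.6963, 0.0316, 0.0305]
eef_rot: [0.686, 0.728, -0.0, -0.0]
ft_force: [-0.5, -0.5, -0.3]
width: 0.0216
grip_force: 39.8
time: 13.9
ee_pos: [0.6959, 0.0317, 0.1794]
eef_rot: [0.686, 0.728, -0.0, -0.001]
ft_force: [-0.1, -0.5, -2.3]
width: 0.0219
grip_force: 39.8
[ 0.4803544 -0.0026992  0.       ]
t 13.9 tcp [0.6959 0.0317 0.1794] yaw 3.4 j7 0.13 F [-0.1 -0.5 -2.3] w 0.0219 
 shift [ -21.4 -217.2   -0.4] | turn -90.0 (rel az 94) | turn 90.0 (rel az -86)
```

View pics/w4.png

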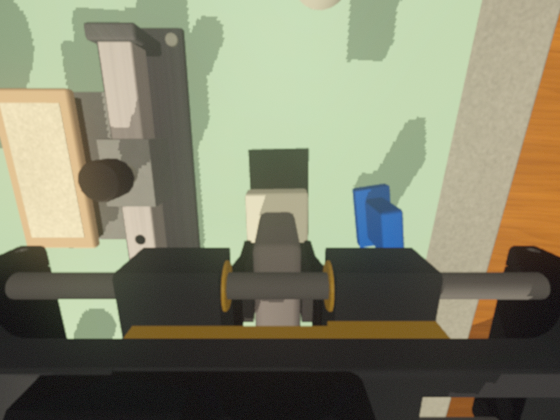

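The wrist view shows the block gripped and hanging square, its base front edge at row 190, columns 248–309. I'll measure its offset along tool x.

```bash
python3 - <<'E'
from h import *
im=cv2.imread("pics/w4.png"); g=im.astype(int).sum(2)
c=cam("wrist"); g2=c["image"].astype(int).sum(2)
for col in(258,278,298): 
    d=np.diff(g2[175:205,col]); print(col,175+d.argmax(),d.max())
s=r.read_state(); M=R.from_quat(s["eef_rot"]); z=s["ee_pos"][2]-.0305+.016
p=ray(c,[(258,190.5),(278,190.5),(298,190.5)],z); print((M.inv().apply(p-s["ee_pos"])*1e3).round(1))
E
```

```text
258 188 79
278 188 69
298 187 68
[[ 38.5 -11.6  14.5]
 [ 38.5   0.6  14.5]
 [ 38.5  12.9  14.5]]
```

```bash
python3 -m crank '[[[-2,-20,0,8,-1],[-4,-40,0,16,-1],[-6,-60,0,24,-1],[-8,-80,0,32,-1],[-10,-100,0,40,-1],[-12,-120,0,48,-1],[-14,-140,0,56,-1],[-16,-160,0,64,-1],[-18,-180,0,72,-1],[-20,-200,0,80,-1],[-21,-212,0,87,-1],[-21,-219,0,90,-1],[-21,-219,0,90,-1],[-21,-219,0,90,-1],[-21,-219,0,90,-1]]]' 40
python3 - <<'E'
from h import *
e=np.array([.0599,-.9982,0]);pc=np.array([.477,.0532,0])
go(pc+.056*e+[-.002,0,.115],93.4)
c=cam('wrist','w5'); print(proj(c,pc+.075*e+[[.035,0,.072],[-.035,0,.072]]))
E
```

```text
time: 15.5
ee_pos: [0.4792, -0.0025, 0.1802]
eef_rot: [1.0, 0.031, -0.0, 0.0]
ft_force: [-0.4, 0.0, -2.5]
width: 0.0218
grip_force: 39.8
t 15.5 tcp [ 0.4792 -0.0025  0.1802] yaw -86.5 j7 -1.57 F [-0.4  0.  -2.5] w 0.0218 
 shift [-0.8  0.1 65.2] | turn -179.9 (rel az 94) | turn 0.1 (rel az -86)
[[300.07560381 173.26749364]
 [294.27985499 243.61773998]]
```

View pics/w5.png

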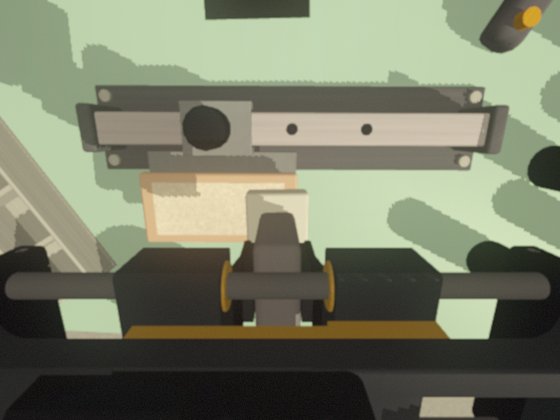

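The wrist view shows the pad's rear edge running from (141,173) to (297,173), and the block base front edge at row 190, columns 247–308. I'll lower to 12 mm above the pad and measure the relative offset.

```bash
python3 -m crank '[[[0,0,20,0,-1],[0,0,40,0,-1],[0,0,55,0,-1],[0,0,65,0,-1],[0,0,65,0,-1],[0,0,65,0,-1]]]' 40
python3 - <<'E'
from h import *
e=np.array([.0599,-.9982,0]);pc=np.array([.477,.0532,0])
go(pc+.056*e+[-.002,0,.115],93.4)
c=cam('wrist'); print(proj(c,pc+.075*e+[[.035,.002,.072],[-.035,-.002,.072]]),proj(c,pc-.075*e+[[.035,.002,.072]]))
cv2.imwrite("pics/w6.png",cv2.resize(c["image"][120:290,90:340,::-1],None,fx=3.2,fy=3.2,interpolation=2))
E
```

```text
time: 16.15
ee_pos: [0.4793, -0.0027, 0.1159]
eef_rot: [1.0, 0.03, 0.0, 0.0]
ft_force: [0.1, -0.0, -1.3]
width: 0.0216
grip_force: 39.8
t 16.1 tcp [ 0.4793 -0.0027  0.1159] yaw -86.6 j7 -1.49 F [ 0.1 -0.  -1.3] w 0.0216 
 shift [-1.  -0.   0.9] | turn -180.0 (rel az 94) | turn 0.0 (rel az -86)
[[303.84489927 186.07689955]
 [301.40177672 275.00100596]] [[ 93.4130416  186.21080247]]
```

View pics/w6.png

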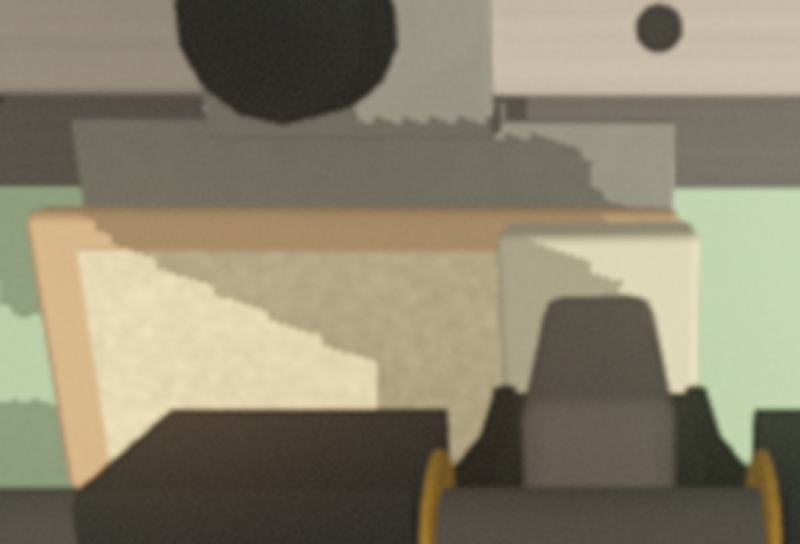

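```bash
python3 - <<'E'
from h import *
c=cam('wrist'); s=r.read_state(); M=R.from_quat(s["eef_rot"])
f=lambda uv,z:(M.inv().apply(ray(c,uv,z)-s["ee_pos"])*1e3).round(1)[:,:2].tolist()
g=c["image"].astype(int).sum(2)
for col in(255,262,270,295,300): print(col,[(120+60+i,int(x)) for i,x in enumerate(g[180:196,col])])
print("pad rear corners",f([(99.4,185.3),(301.6,185.3)],.072)); print("pad left front edge pt",f([(114,271)],.072))
print("block rear",f([(246.2,190.3),(308.1,190.3)],.1014),"block right/left lower", f([(246.5,240),(308,240)],.1014))
E
```

```text
255 [(180, 323), (181, 324), (182, 320), (183, 321), (184, 319), (185, 337), (186, 364), (187, 386), (188, 396), (189, 385), (190, 376), (191, 381), (192, 389), (193, 434), (194, 480), (195, 491)]
262 [(180, 324), (181, 323), (182, 328), (183, 324), (184, 324), (185, 336), (186, 359), (187, 390), (188, 397), (189, 390), (190, 381), (191, 385), (192, 391), (193, 436), (194, 503), (195, 560)]
270 [(180, 329), (181, 324), (182, 333), (183, 323), (184, 326), (185, 342), (186, 361), (187, 382), (188, 396), (189, 384), (190, 381), (191, 382), (192, 394), (193, 440), (194, 512), (195, 563)]
295 [(180, 443), (181, 440), (182, 442), (183, 437), (184, 416), (185, 384), (186, 391), (187, 423), (188, 438), (189, 412), (190, 390), (191, 388), (192, 411), (193, 467), (194, 531), (195, 577)]
300 [(180, 520), (181, 526), (182, 526), (183, 528), (184, 521), (185, 494), (186, 458), (187, 452), (188, 453), (189, 421), (190, 395), (191, 393), (192, 417), (193, 467), (194, 535), (195, 583)]
pad rear corners [[36.6, -126.5], [36.5, 17.7]]
pad left front edge pt [[-30.7, -126.4]]
block rear [[38.8, -18.7], [38.8, 19.3]] block right/left lower [[6.3, -19.5], [6.2, 20.1]]
```

```bash
python3 -m crank '[[[-1.5,1.5,4,0,-1],[-1.5,1.5,8,0,-1],[-1.5,1.5,10,0,-1],[-1.5,1.5,11,0,-1],[-1.5,1.5,12,0,-1],[-1.5,1.5,13,0,-1],[-1.5,1.5,14,0,-1],[-1.5,1.5,15,0,-1],[-1.5,1.5,15,0,-1],[-1.5,1.5,15,0,-1]]]' 40
python3 -c "
from h import *
for i in range(3):
  cam('wrist'); s=r.read_state(); print(s['ee_pos'].round(4),s['ft_force'].round(2),s['torque'].round(3))"
```

```text
time: 17.25
ee_pos: [0.4777, -0.0041, 0.1007]
eef_rot: [1.0, 0.03, 0.0, -0.0]
ft_force: [-0.8, 0.1, 0.9]
width: 0.0216
grip_force: 39.8
[ 0.4777 -0.0041  0.1007] [-0.99 -0.64  1.87] [-0.063  0.413 -0.019]
[ 0.4777 -0.0041  0.1006] [-1.21 -0.25  0.89] [-0.078  0.384 -0.016]
[ 0.4777 -0.0041  0.1006] [-0.9  -1.2   0.96] [-0.082  0.359  0.091]
```

Force (3.4 N) and height both give about 1.8 mm of sink. Sinking a further 3.2 mm, then stroking.

```bash
python3 -m crank '[[[0,0,1,0,-1],[0,0,2,0,-1],[0,0,3,0,-1],[0,0,3.2,0,-1],[0,0,3.2,0,-1],[0,0,3.2,0,-1]]]' 40
python3 -c "
from h import *
for i in range(3):
  cam('wrist'); s=r.read_state(); print(s['ee_pos'].round(4),s['ft_force'].round(2),s['torque'].round(3))"
```

```text
time: 18.0
ee_pos: [0.4777, -0.0041, 0.0974]
eef_rot: [1.0, 0.03, 0.0, -0.0]
ft_force: [-1.8, 0.4, 4.3]
width: 0.0218
grip_force: 39.8
[ 0.4777 -0.0041  0.0974] [-2.08 -0.62  4.24] [-0.021  0.469  0.013]
[ 0.4777 -0.0041  0.0974] [-2.12 -0.1   3.83] [-0.019  0.425  0.018]
[ 0.4777 -0.0041  0.0974] [-1.8  -0.09  5.42] [-0.102  0.502  0.031]
```

```bash
python3 -m crank '[[[0,-1,0,0,-1],[0,-2.5,0,0,-1],[0,-5,0,0,-1],[0,-7.5,0,0,-1],[0,-10,0,0,-1],[0,-12.5,0,0,-1],[0,-15,0,0,-1],[0,-17.5,0,0,-1],[0,-20,0,0,-1],[0,-22.5,0,0,-1],[0,-25,0,0,-1],[0,-27.5,0,0,-1],[0,-30,0,0,-1],[0,-32.5,0,0,-1],[0,-35,0,0,-1],[0,-37.5,0,0,-1],[0,-40,0,0,-1]]]' 40
python3 -c "
from h import *
s=r.read_state(); print(s['ee_pos'].round(4),s['ft_force'].round(2),s['torque'].round(3))"
```

```text
time: 19.85
ee_pos: [0.4752, 0.036, 0.0973]
eef_rot: [1.0, 0.03, -0.0, -0.0]
ft_force: [-0.0, -2.8, 4.2]
width: 0.0218
grip_force: 39.8
[0.4752 0.036  0.0973] [-0.04 -2.78  4.19] [-0.805  0.054 -0.007]
```

```bash
python3 -m crank '[[[0,-2.5,0,0,-1],[0,-5,0,0,-1],[0,-7.5,0,0,-1],[0,-10,0,0,-1],[0,-12.5,0,0,-1],[0,-15,0,0,-1],[0,-17.5,0,0,-1],[0,-20,0,0,-1],[0,-22.5,0,0,-1],[0,-25,0,0,-1],[0,-27.5,0,0,-1],[0,-30,0,0,-1],[0,-32.5,0,0,-1],[0,-35,0,0,-1],[0,-37.5,0,0,-1],[0,-40,0,0,-1]]]' 40
python3 -m crank '[[[0,-2.5,0,0,-1],[0,-5,0,0,-1],[0,-7.5,0,0,-1],[0,-10,0,0,-1],[0,-12.5,0,0,-1],[0,-15,0,0,-1],[0,-17.5,0,0,-1],[0,-20,0,0,-1],[0,-22.5,0,0,-1],[0,-25,0,0,-1],[0,-27.5,0,0,-1],[0,-30,0,0,-1],[0,-32,0,0,-1],[0,-32,0,0,-1],[0,-32,0,0,-1]]]' 40
python3 -c "
from h import *
s=r.read_state(); print(s['ee_pos'].round(4),s['ft_force'].round(2),s['torque'].round(3))
c=cam('wrist'); cv2.imwrite('pics/w7.png',cv2.resize(c['image'][120:290,220:470,::-1],None,fx=3.2,fy=3.2,interpolation=2))"
```

```text
time: 21.45
ee_pos: [0.4728, 0.076, 0.0973]
eef_rot: [1.0, 0.03, -0.0, -0.0]
ft_force: [-0.0, -3.7, 3.3]
width: 0.022
grip_force: 39.8
time: 22.95
ee_pos: [0.4708, 0.1082, 0.0973]
eef_rot: [1.0, 0.03, 0.0, -0.0]
ft_force: [-0.7, -0.4, 4.5]
width: 0.0217
grip_force: 39.8
[0.4708 0.1082 0.0973] [-0.74 -0.43  4.51] [-0.208  0.171 -0.007]
```

View pics/w7.png

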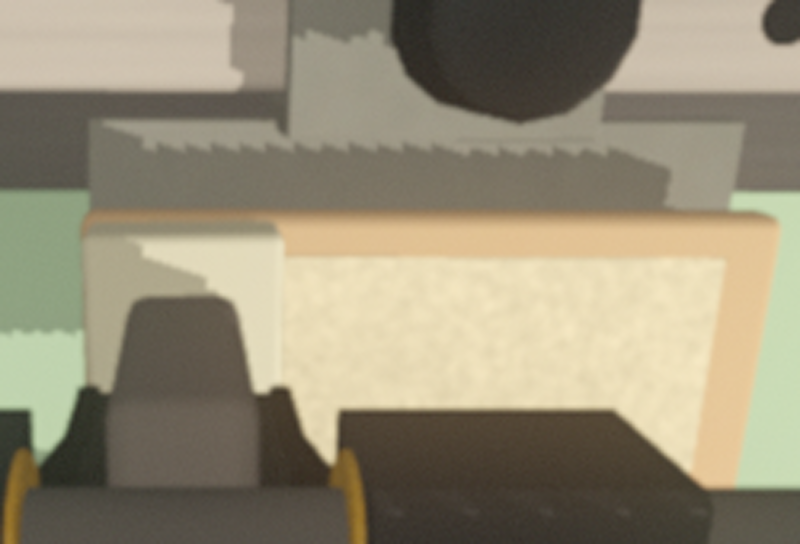

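The block stands flush at the pad's left end, crop (83,230), square and centred. Now lift it and carry it back to the mat.

```bash
python3 -m crank '[[[0,0,-5,0,-1],[0,0,-15,0,-1],[0,0,-35,0,-1],[0,0,-60,0,-1],[0,0,-80,0,-1],[0,0,-85,0,-1],[0,0,-85,0,-1],[0,0,-85,0,-1]]]' 40
python3 -c "
from h import *
go([.6964,.0316,.182],3.4)"
```

```text
time: 23.8
ee_pos: [0.4702, 0.1076, 0.1814]
eef_rot: [1.0, 0.03, -0.001, 0.0]
ft_force: [0.3, 0.3, -3.1]
width: 0.0219
grip_force: 39.8
t 23.8 tcp [0.4702 0.1076 0.1814] yaw -86.5 j7 -1.8 F [ 0.3  0.3 -3.1] w 0.0219 
 shift [221.2  89.5  -0.9] | turn -89.9 (rel az 1) | turn 90.1 (rel az -179)
```

```bash
python3 -m crank '[[[20,8,0,-8,-1],[40,16,0,-16,-1],[60,24,0,-24,-1],[80,32,0,-32,-1],[100,40,0,-40,-1],[120,48,0,-48,-1],[140,56,0,-56,-1],[160,64,0,-64,-1],[180,72,0,-72,-1],[200,80,0,-80,-1],[214,87,0,-87,-1],[221,89.5,0,-90,-1],[221,89.5,0,-90,-1],[221,89.5,0,-90,-1],[221,89.5,0,-90,-1],[221,89.5,0,-90,-1]]]' 40
python3 -c "
from h import *
go([.6964,.0316,.0315],3.4)
c=cam('wrist'); cv2.imwrite('pics/w8.png',c['image'][:,:,::-1]); print(proj(c,[.698,.032,0]))
H,S,V=hsv(c); m=(V<75); k=cnts(m[100:250,220:340],300,9000); print([(cv2.boundingRect(x)) for x in k])"
```

```text
time: 25.4
ee_pos: [0.6965, 0.0321, 0.1822]
eef_rot: [0.686, 0.728, 0.0, -0.0]
ft_force: [1.0, -0.3, -1.5]
width: 0.0218
grip_force: 39.8
t 25.4 tcp [0.6965 0.0321 0.1822] yaw 3.4 j7 0.14 F [ 1.  -0.3 -1.5] w 0.0218 
 shift [ -0.6  -0.  150.7] | turn 0.0 (rel az 1) | turn -180.0 (rel az -179)
[[278.38792043 194.41091036]]
[]
```

```bash
python3 -m crank '[[[-2,0,35,0,-1],[-2,0,75,0,-1],[-2,0,110,0,-1],[-2,0,135,0,-1],[-2,0,145,0,-1],[-2,0,149,0,-1],[-2,0,151,0,-1],[-2,0,151.5,0,-1],[-2,0,151.5,0,-1],[-2,0,151.5,0,-1]]]' 40
python3 -m crank '[[[0,0,0,0,-0.2],[0,0,0,0,0],[0,0,0,0,0.2],[0,0,0,0,0.4],[0,0,0,0,0.4],[0,0,-15,0,0.4],[0,0,-40,0,0.4],[0,0,-80,0,0.6],[0,0,-120,0,1],[0,0,-160,0,1],[0,0,-190,0,1],[0,0,-190,0,1],[0,0,-190,0,1]]]' 40
python3 -c "
from h import *
c=cam('wrist'); print(ray(c,[(247,150)],0))
cv2.imwrite('pics/w9.png',c['image'][90:250,200:420,::-1])
for n in [(.5321,-.3183),(.5631,-.4197),(.4433,-.3977),(.4135,-.2743)]:
  print(np.round(np.hypot(*n),3),np.degrees(np.arctan2(n[1],n[0])).round(0))
go([.5321,-.3183,.24],120)"
```

```text
time: 26.45
ee_pos: [0.6975, 0.0297, 0.0318]
eef_rot: [0.686, 0.728, 0.001, 0.0]
ft_force: [-0.2, 0.4, -1.7]
width: 0.0218
grip_force: 39.8
time: 27.75
ee_pos: [0.6972, 0.0294, 0.2222]
eef_rot: [0.686, 0.728, 0.001, 0.001]
ft_force: [-0.5, -0.1, -0.9]
width: 0.0868
grip_force: 0.0
[[0.65592202 0.07688431 0.        ]]
0.62 -31.0
0.702 -37.0
0.596 -42.0
0.496 -34.0
t 27.8 tcp [0.6967 0.0296 0.2208] yaw 3.4 j7 0.14 F [ 0.   0.1 -0.2] w 0.0866 
 shift [-337.4 -185.2  -19.2] | turn -116.6 (rel az 151) | turn 63.4 (rel az -29)
```

View pics/w9.png

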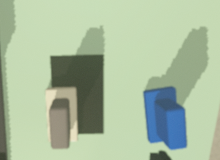

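The crop shows the block no longer centred: it has moved to the mat's lower-left, base at crop (46–77, 88+) against the mat at (51–102, 55–133), so about 2 cm aside. This is the announced knock; I'll re-grip and re-place it.

```bash
python3 - <<'E'
from h import *
c=cam('wrist')
p=ray(c,[(246.5,178.5),(276.5,178.5)],.016); print(p, "centre est",p.mean(0)-[0,.036,0])
print("mat",ray(c,[(251,146),(302,146),(303,223),(252,223)],0)[:,:2].round(3).tolist())
t=cam("top"); cv2.imwrite("pics/t4.png",np.hstack([cv2.resize(t["image"][150:215,215:305,::-1],None,fx=4,fy=4,interpolation=2),cv2.resize(c["image"][135:255,225:325,::-1],(300,360),interpolation=2)[:260]]))
t4=t; go([*(p.mean(0)-[0,.036,0])[:2],.2],3.4)
E
```

```text
[[0.65706862 0.04277326 0.016     ]
 [0.69501138 0.04502174 0.016     ]] centre est [0.67604   0.0078975 0.016    ]
mat [[0.66, 0.082], [0.725, 0.086], [0.735, -0.017], [0.665, -0.021]]
t 27.9 tcp [0.6964 0.0297 0.2197] yaw 3.4 j7 0.14 F [0.1 0.  1. ] w 0.0873 
 shift [-20.6 -21.6  19.7] | turn 0.0 (rel az 3) | turn -180.0 (rel az -177)
```

View pics/t4.png

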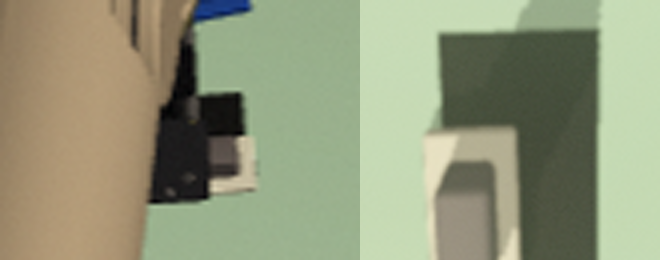

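```bash
python3 -m crank '[[[-10,-10,20,0,1],[-21,-22,40,0,1],[-21,-22,80,0,1],[-21,-22,115,0,1],[-21,-22,145,0,1],[-21,-22,165,0,1],[-21,-22,177,0,1],[-21,-22,180,0,1],[-21,-22,180,0,1],[-21,-22,180,0,-1],[-21,-22,180,0,-1],[-21,-22,180,0,-1],[-21,-22,180,0,-1],[-21,-22,180,0,-1],[-21,-22,180,0,-1],[-21,-22,180,0,-1],[-21,-22,180,0,-1],[-21,-22,180,0,-1],[-21,-22,180,0,-1],[-21,-22,180,0,-1]]]' 20
python3 -m crank '[[[0,0,0,0,-1],[0,0,0,0,-1],[0,0,0,0,-1],[0,0,0,0,-1],[0,0,-3,0,-1],[0,0,-10,0,-1],[0,0,-20,0,-1],[0,0,-30,0,-1],[0,0,-30,0,-1]]]' 30
python3 - <<'E'
from h import *
c=cam('wrist'); s=r.read_state(); M=R.from_quat(s["eef_rot"])
go([.6975,.0297,.07],3.4)
g=c["image"].astype(int).sum(2)
cv2.imwrite("pics/w10.png",c["image"][:,:,::-1])
print([(i,int(g[i,270]),int(g[i,285])) for i in range(165,205,2)])
E
```

```text
time: 29.9
ee_pos: [0.6763, 0.0074, 0.0408]
eef_rot: [0.686, 0.728, 0.0, -0.0]
ft_force: [0.2, 0.3, 0.2]
width: 0.0219
grip_force: 20.0
time: 30.8
ee_pos: [0.6775, 0.0073, 0.0732]
eef_rot: [0.686, 0.728, 0.001, 0.001]
ft_force: [0.7, -1.0, -2.3]
width: 0.022
grip_force: 30.0
t 30.9 tcp [0.6769 0.0074 0.0721] yaw 3.4 j7 0.21 F [ 0.2  0.1 -2.6] w 0.022 
 shift [21.1 21.8  2.2] | turn 0.0 (rel az 1) | turn -180.0 (rel az -179)
[(165, 224, 185), (167, 232, 183), (169, 225, 181), (171, 226, 187), (173, 223, 184), (175, 224, 186), (177, 224, 186), (179, 228, 184), (181, 226, 187), (183, 222, 188), (185, 223, 182), (187, 324, 308), (189, 413, 407), (191, 452, 441), (193, 554, 494), (195, 607, 504), (197, 544, 501), (199, 517, 502), (201, 506, 505), (203, 507, 503)]
```

```bash
python3 -m crank '[[[10,10,0,0,-1],[21,22,0,0,-1],[21,22,0,0,-1],[21,22,12,0,-1],[21,22,22,0,-1],[21,22,28,0,-1],[21,22,30,0,-1],[21,22,31,0,-1],[21,22,31,0,-1],[21,22,31,0,-1]]]' 30
python3 -m crank '[[[0,0,0,0,-0.4],[0,0,0,0,-0.3],[0,0,0,0,-0.2],[0,0,0,0,0],[0,0,0,0,0.1],[0,0,0,0,0.2],[0,0,-15,0,0.4],[0,0,-40,0,0.4],[0,0,-80,0,0.6],[0,0,-120,0,1],[0,0,-160,0,1],[0,0,-180,0,1],[0,0,-180,0,1]]]' 30
python3 -c "
from h import *
c=cam('wrist')
cv2.imwrite('pics/w11.png',c['image'][90:250,200:420,::-1])
go([.5321,-.3183,.24],120)"
```

```text
time: 31.85
ee_pos: [0.6966, 0.029, 0.0405]
eef_rot: [0.686, 0.728, -0.0, -0.0]
ft_force: [-5.5, 0.5, 6.7]
width: 0.0215
grip_force: 30.0
time: 33.15
ee_pos: [0.6986, 0.0292, 0.2252]
eef_rot: [0.686, 0.728, 0.003, 0.002]
ft_force: [1.1, -0.9, 0.0]
width: 0.0859
grip_force: 0.0
t 33.2 tcp [0.6977 0.0294 0.2226] yaw 3.4 j7 0.14 F [ 0.3 -0.7  0.3] w 0.0861 
 shift [-337.1 -186.1  -18.2] | turn -116.6 (rel az 151) | turn 63.4 (rel az -29)
```

View pics/w11.png

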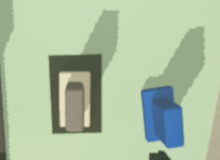

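The block again stands wholly inside its mat: base at crop (60–93, 70–128), mat at (50–102, 55–133). All picture views are now used, so the rest goes by numbers. Next is a refined rack pose from the wrist camera.

```bash
python3 -m crank '[[[172,-161,-78,-26.6,1],[172,-161,-78,-26.6,1],[172,-161,-78,-26.6,1],[172,-161,-78,-26.6,1],[172,-161,-78,-26.6,1],[172,-161,-78,-26.6,1],[172,-161,-78,-26.6,1],[172,-161,-78,-26.6,1],[172,-161,-78,-26.6,1],[172,-161,-78,-26.6,1]]]' 30
cat > rk.py <<'E'
from h import *
c=cam('wrist','rk'); H,S,V=hsv(c); s=r.read_state(); print(s["ee_pos"])
m=~((H>42)&(H<85)&(S>35)); m[240:]=0
pr=proj(c,[.467,.295,.048])[0]; print("pred centre px",pr)
g=np.array([.467,.295]); u=np.array([np.cos(np.radians(30)),.5]); v=np.array([-.5,u[0]])
print("pred corners",[proj(c,[*(g+a*u+b*v),.048])[0].round(0).tolist() for a,b in((-.1325,-.035),(.1325,-.035),(.1325,.035),(-.1325,.035))])
for k in cnts(m,3000,60000):
    x,y,w,h=cv2.boundingRect(k); print("cnt",x,y,w,h,cv2.contourArea(k))
    if not(x<=pr[0]<=x+w and y<=pr[1]<=y+h): continue
    q=cv2.approxPolyDP(k,6,True)[:,0]; print(q.tolist())
    for z in(.048,0): print(z,ray(c,q,z)[:,:2].round(4).tolist())
E
python3 rk.py
```

```text
time: 34.2
ee_pos: [0.5264, 0.1906, 0.2972]
eef_rot: [0.501, 0.866, -0.001, -0.0]
ft_force: [0.1, 0.1, 0.1]
width: 0.0872
grip_force: 0.0
[0.52628058 0.19078494 0.29731757]
pred centre px [277.75440435  93.93022749]
pred corners [[180.0, 122.0], [376.0, 122.0], [381.0, 64.0], [175.0, 65.0]]
cnt 178 169 136 71 5629.5
cnt 176 55 205 70 11573.5
[[380, 56], [177, 68], [183, 123], [377, 113]]
0.048 [[0.5575, 0.3989], [0.339, 0.2573], [0.3743, 0.1995], [0.594, 0.3406]]
0 [[0.5655, 0.4159], [0.3214, 0.2576], [0.3607, 0.193], [0.6063, 0.3507]]
cnt 0 0 165 240 27717.0
```

```bash
python3 - <<'E'
from h import *
c=cam('top')
i=cv2.imread("pics/top0.png")[:,:,::-1].copy(); d=dict(c); d["image"]=i; H,S,V=hsv(d)
m=~((H>42)&(H<85)&(S>35)); q0=np.zeros_like(m); q0[205:320,115:210]=1
k=max(cnts(m&q0,500,9000),key=cv2.contourArea)
q=cv2.approxPolyDP(k,2.5,True)[:,0]; print(q.tolist()); print(ray(c,q,.048)[:,:2].round(4).tolist())
for a in(30,32.8):
  for g in((.467,.295),(.466,.299)):
    g=np.array(g);u=np.array([np.cos(np.radians(a)),np.sin(np.radians(a))]); v=np.array([-u[1],u[0]])
    print(a,g,[proj(c,[*(g+x*u+y*v),.048])[0].round(1).tolist() for x,y in((-.1325,-.035),(.1325,-.035),(.1325,.035),(-.1325,.035))])
E
```

```text
[[147, 217], [127, 230], [172, 308], [176, 309], [198, 295], [155, 222]]
[[0.5945, 0.3432], [0.5568, 0.3983], [0.3422, 0.2595], [0.3396, 0.2483], [0.3784, 0.1887], [0.5804, 0.3195]]
30 [0.467 0.295] [[194.4, 298.1], [151.4, 215.4], [129.5, 227.4], [172.0, 310.7]]
30 [0.466 0.299] [[192.9, 298.5], [149.9, 215.7], [128.1, 227.8], [170.6, 311.1]]
32.8 [0.467 0.295] [[196.1, 296.4], [149.1, 216.0], [127.8, 229.1], [174.4, 310.1]]
32.8 [0.466 0.299] [[194.7, 296.7], [147.7, 216.4], [126.4, 229.4], [172.9, 310.4]]
```

The rack agrees in both views: centre (0.466, 0.2985), yaw 32.8°. Now the jars, with tool x along the rack axis.

```bash
python3 -m crank '[[[-445,-250,57,87.2,1],[-445,-250,57,87.2,1],[-445,-250,57,87.2,1],[-445,-250,57,87.2,1],[-445,-250,57,87.2,1],[-445,-250,57,87.2,1],[-445,-250,57,87.2,1],[-445,-250,57,87.2,1],[-445,-250,57,87.2,1],[-445,-250,57,87.2,1],[-445,-250,57,87.2,1],[-445,-250,57,87.2,1],[-445,-250,57,87.2,1],[-445,-250,57,87.2,1],[-445,-250,57,87.2,1],[-445,-250,57,87.2,1]]]' 20
cat > jar.py <<'E'
import sys
from h import *
p=np.array([float(sys.argv[1]),float(sys.argv[2]),.09]); n=sys.argv[3] if len(sys.argv)>3 else "wrist"
c=cam(n,"j%d"%int(r.read_state()["time"])); H,S,V=hsv(c); u,v=proj(c,p)[0]; s=r.read_state(); M=R.from_quat(s["eef_rot"])
m=(V>110)&(S<75)&~((H>42)&(H<85)&(S>35)); m[244:]=0
k=[x for x in cnts(m,150,6000) if abs(cv2.minEnclosingCircle(x)[0][0]-u)<30 and abs(cv2.minEnclosingCircle(x)[0][1]-v)<40]
print("pred px",u.round(1),v.round(1)); 
for x in k:
    x0,y0,w,h=cv2.boundingRect(x); rad=w/2; b=(x0+w/2-.5,y0+h-.5-rad)
    q=ray(c,[b],.09)[0]; e=(M.inv().apply(ray(c,[(x0,b[1]),(x0+w,b[1])],.09)-s["ee_pos"])*1e3)[:,1]
    print("box",x0,y0,w,h,"centre",q.round(4),"width mm",(e[1]-e[0]).round(1),"tool xy",(M.inv().apply(q-s["ee_pos"])*1e3).round(1))
go([*p[:2],.053],122.8)
E
python3 jar.py .532 -.320
```

```text
time: 35.9
ee_pos: [0.5328, -0.3176, 0.2411]
eef_rot: [0.959, 0.284, 0.0, -0.0]
ft_force: [0.2, -0.3, -0.4]
width: 0.0872
grip_force: 0.0
pred px 278.5 202.3
box 254 177 47 46 centre [ 0.5342 -0.3166  0.09  ] width mm 51.8 tool xy [  1.8  -0.2 151.1]
t 36.0 tcp [ 0.5327 -0.3178  0.2411] yaw -57.1 j7 -0.28 F [ 0.1 -0.6 -0.5] w 0.0868 
 shift [ -1.9   1.5 188.1] | turn -179.9 (rel az 154) | turn 0.1 (rel az -26)
```

```bash
python3 -m crank '[[[2,0,45,0,1],[2,0,90,0,1],[2,0,130,0,1],[2,0,160,0,1],[2,0,178,0,1],[2,0,188,0,1],[2,0,188,0,1],[2,0,188,0,-1],[2,0,188,0,-1],[2,0,188,0,-1],[2,0,188,0,-1],[2,0,188,0,-1],[2,0,188,0,-1],[2,0,188,0,-1],[2,0,188,0,-1],[2,0,188,0,-1]]]' 25
python3 -m crank '[[[0,0,-10,0,-1],[0,0,-35,0,-1],[0,0,-75,0,-1],[0,0,-120,0,-1],[0,0,-160,0,-1],[0,0,-185,0,-1],[0,0,-185,0,-1],[0,0,-185,0,-1]]]' 25
python3 -c "
from h import *
go([.5482,.3513,.238],122.8)"
```

```text
time: 37.55
ee_pos: [0.5341, -0.3176, 0.0529]
eef_rot: [0.959, 0.283, 0.0, -0.0]
ft_force: [-0.5, 0.6, 2.9]
width: 0.0496
grip_force: 25.0
time: 38.35
ee_pos: [0.5339, -0.3176, 0.2379]
eef_rot: [0.959, 0.283, 0.0, -0.0]
ft_force: [0.3, 1.0, -2.5]
width: 0.049
grip_force: 25.0
t 38.4 tcp [ 0.5339 -0.3176  0.2379] yaw -57.2 j7 -0.28 F [ 0.3  1.  -2.5] w 0.049 
 shift [ 374.8 -554.3    0. ] | turn -180.0 (rel az 90) | turn 0.0 (rel az -90)
```

```bash
python3 -m crank '[[[8,-11,0,0,-1],[22,-33,0,0,-1],[41,-61,0,0,-1],[64,-94,0,0,-1],[86,-127,0,0,-1],[109,-161,0,0,-1],[131,-194,0,0,-1],[154,-227,0,0,-1],[176,-260,0,0,-1],[199,-294,0,0,-1],[221,-327,0,0,-1],[244,-360,0,0,-1],[266,-393,0,0,-1],[289,-427,0,0,-1],[311,-460,0,0,-1],[330,-488,0,0,-1],[349,-515,0,0,-1],[364,-538,0,0,-1],[372,-549,0,0,-1],[375,-554,0,0,-1]]]' 25
python3 -m crank '[[[0,0,0,0,-1],[0,0,0,0,-1],[0,0,30,0,-1],[0,0,60,0,-1],[0,0,90,0,-1],[0,0,110,0,-1],[0,0,125,0,-1],[0,0,125,0,-1],[0,0,125,0,-1]]]' 25
python3 - <<'E'
from h import *
go([.5482,.3513,.0585],122.8)
E
```

```text
time: 40.35
ee_pos: [0.548, 0.3519, 0.2363]
eef_rot: [0.959, 0.283, -0.001, 0.001]
ft_force: [-0.2, 0.4, -1.8]
width: 0.0497
grip_force: 25.0
time: 41.25
ee_pos: [0.5492, 0.3508, 0.1139]
eef_rot: [0.959, 0.282, 0.001, -0.0]
ft_force: [0.2, 0.1, -0.8]
width: 0.0496
grip_force: 25.0
t 41.2 tcp [0.5492 0.3508 0.1139] yaw -57.2 j7 -1.42 F [ 0.2  0.1 -0.8] w 0.0496 
 shift [-0.6 -0.9 55.4] | turn -180.0 (rel az 90) | turn 0.0 (rel az -90)
```

```bash
python3 -m crank '[[[-0.6,-0.9,8,0,-1],[-0.6,-0.9,16,0,-1],[-0.6,-0.9,24,0,-1],[-0.6,-0.9,28,0,-1],[-0.6,-0.9,28,0,-1]]]' 25
python3 -c "
from h import *
s=r.read_state(); print(s['ft_force'],s['torque'])"
```

```text
time: 41.75
ee_pos: [0.5472, 0.3514, 0.0839]
eef_rot: [0.959, 0.283, -0.001, 0.0]
ft_force: [-0.8, -0.7, -0.1]
width: 0.0496
grip_force: 25.0
[-0.84785809 -0.65089781 -0.09783213] [-0.112615    0.13264449 -0.02978528]
```

```bash
python3 -m crank '[[[0,0,8,0,-1],[0,0,16,0,-1],[0,0,22,0,-1],[0,0,25,0,-1],[0,0,25,0,-1],[0,0,25,0,-1]]]' 25
python3 -m crank '[[[0,0,0,0,0.4],[0,0,0,0,0.5],[0,0,0,0,0.6],[0,0,0,0,0.7],[0,0,-20,0,0.8],[0,0,-60,0,1],[0,0,-110,0,1],[0,0,-160,0,1],[0,0,-180,0,1],[0,0,-180,0,1]]]' 25
python3 jar.py .5482 .3513; python3 -c "
from h import *
go([.5640,-.421,.24],122.8)"
```

```text
time: 42.35
ee_pos: [0.5477, 0.3516, 0.06]
eef_rot: [0.959, 0.283, 0.0, -0.0]
ft_force: [-0.1, -0.6, -1.9]
width: 0.0493
grip_force: 25.0
time: 43.35
ee_pos: [0.5492, 0.3522, 0.244]
eef_rot: [0.959, 0.283, 0.003, -0.001]
ft_force: [-0.8, -1.1, 0.3]
width: 0.0873
grip_force: 0.0
pred px 277.3 201.7
box 248 161 57 83 centre [0.5344 0.3442 0.09  ] width mm 64.3 tool xy [-16.2  -1.  151.3]
t 43.4 tcp [0.5482 0.3519 0.2414] yaw -57.2 j7 -1.46 F [-0.6  0.4 -1.3] w 0.0869 
 shift [ -0.9   0.6 188.4] | turn -180.0 (rel az 90) | turn 0.0 (rel az -90)
t 43.4 tcp [0.5482 0.3519 0.2414] yaw -57.2 j7 -1.46 F [-0.6  0.4 -1.3] w 0.0869 
 shift [-4.059e+02  6.579e+02 -2.000e-01] | turn -180.0 (rel az 160) | turn 0.0 (rel az -20)
```

```bash
python3 -m crank '[[[-406,658,0,0,1],[-406,658,0,0,1],[-406,658,0,0,1],[-406,658,0,0,1],[-406,658,0,0,1],[-406,658,0,0,1],[-406,658,0,0,1],[-406,658,0,0,1],[-406,658,0,0,1],[-406,658,0,0,1],[-406,658,0,0,1],[-406,658,0,0,1],[-406,658,0,0,1],[-406,658,0,0,1],[-406,658,0,0,1],[-406,658,0,0,1],[-406,658,0,0,1],[-406,658,0,0,1],[-406,658,0,0,1],[-406,658,0,0,1]]]' 25
python3 jar.py .5640 -.421; python3 jar.py .5482 .3513 top
```

```text
time: 45.4
ee_pos: [0.5641, -0.4198, 0.2396]
eef_rot: [0.959, 0.284, 0.0, -0.0]
ft_force: [-0.2, -0.0, -0.0]
width: 0.087
grip_force: 0.0
pred px 278.0 201.5
box 254 177 47 46 centre [ 0.5658 -0.4186  0.09  ] width mm 51.5 tool xy [  2.   -0.2 149.8]
t 45.5 tcp [ 0.5641 -0.4199  0.2398] yaw -57.0 j7 -0.14 F [-0.2  0.6 -0.3] w 0.0872 
 shift [ -0.8   0.9 186.8] | turn -179.8 (rel az 160) | turn 0.2 (rel az -20)
pred px 137.8 232.1
box 129 217 35 27 centre [0.5651 0.3297 0.09  ] width mm 81.5 tool xy [ 408.6 -628.7  150.3]
t 45.5 tcp [ 0.564  -0.4201  0.2399] yaw -57.1 j7 -0.14 F [-0.4  0.1 -0.4] w 0.0869 
 shift [ 406.1 -656.   187.3] | turn -179.9 (rel az 90) | turn 0.1 (rel az -90)
```

```bash
python3 -m crank '[[[2,0,45,0,1],[2,0,90,0,1],[2,0,130,0,1],[2,0,160,0,1],[2,0,178,0,1],[2,0,187,0,1],[2,0,187,0,1],[2,0,187,0,-1],[2,0,187,0,-1],[2,0,187,0,-1],[2,0,187,0,-1],[2,0,187,0,-1],[2,0,187,0,-1],[2,0,187,0,-1],[2,0,187,0,-1],[2,0,187,0,-1]]]' 25
python3 -m crank '[[[0,0,-10,0,-1],[0,0,-35,0,-1],[0,0,-75,0,-1],[0,0,-120,0,-1],[0,0,-160,0,-1],[0,0,-185,0,-1],[0,0,-185,0,-1],[0,0,-185,0,-1]]]' 25
python3 -c "
from h import *
go([.4935,.3161,.238],122.8)"
```

```text
time: 47.1
ee_pos: [0.565, -0.4203, 0.0529]
eef_rot: [0.959, 0.283, 0.0, -0.0]
ft_force: [-0.3, 1.7, 2.3]
width: 0.0494
grip_force: 25.0
time: 47.9
ee_pos: [0.5649, -0.4204, 0.238]
eef_rot: [0.959, 0.283, 0.0, 0.0]
ft_force: [-0.2, -0.9, -2.6]
width: 0.0491
grip_force: 25.0
t 47.9 tcp [ 0.5649 -0.4204  0.238 ] yaw -57.2 j7 -0.14 F [-0.2 -0.9 -2.6] w 0.0491 
 shift [ 3.393e+02 -6.576e+02 -1.000e-01] | turn -180.0 (rel az 90) | turn 0.0 (rel az -90)
```

```bash
python3 -m crank '[[[7,-13,0,0,-1],[20,-39,0,0,-1],[37,-72,0,0,-1],[58,-112,0,0,-1],[78,-151,0,0,-1],[98,-191,0,0,-1],[119,-230,0,0,-1],[139,-270,0,0,-1],[159,-309,0,0,-1],[180,-349,0,0,-1],[200,-388,0,0,-1],[220,-428,0,0,-1],[241,-467,0,0,-1],[261,-507,0,0,-1],[281,-546,0,0,-1],[298,-579,0,0,-1],[315,-612,0,0,-1],[329,-638,0,0,-1],[336,-651,0,0,-1],[339,-658,0,0,-1]]]' 25
python3 -m crank '[[[0,0,0,0,-1],[0,0,0,0,-1],[0,0,30,0,-1],[0,0,60,0,-1],[0,0,90,0,-1],[0,0,110,0,-1],[0,0,122,0,-1],[0,0,122,0,-1],[0,0,122,0,-1]]]' 25
python3 - <<'E'
from h import *
go([.4935,.3161,.0585],122.8)
E
```

```text
time: 49.9
ee_pos: [0.4923, 0.317, 0.2366]
eef_rot: [0.959, 0.283, -0.001, 0.001]
ft_force: [-0.5, -0.4, -0.5]
width: 0.0494
grip_force: 25.0
time: 50.8
ee_pos: [0.4937, 0.316, 0.1169]
eef_rot: [0.959, 0.282, 0.001, -0.0]
ft_force: [-0.1, -0.1, -1.5]
width: 0.0495
grip_force: 25.0
t 50.8 tcp [0.4937 0.316  0.1169] yaw -57.2 j7 -1.46 F [-0.1 -0.1 -1.5] w 0.0495 
 shift [-0.2 -0.2 58.4] | turn 180.0 (rel az 90) | turn -0.0 (rel az -90)
```

```bash
python3 -m crank '[[[0,0,8,0,-1],[0,0,16,0,-1],[0,0,24,0,-1],[0,0,31,0,-1],[0,0,31,0,-1],[0,0,31,0,-1]]]' 25
python3 -m crank '[[[0,0,8,0,-1],[0,0,16,0,-1],[0,0,22,0,-1],[0,0,26,0,-1],[0,0,26,0,-1],[0,0,26,0,-1]]]' 25
python3 -m crank '[[[0,0,0,0,0.4],[0,0,0,0,0.5],[0,0,0,0,0.6],[0,0,0,0,0.7],[0,0,-20,0,0.8],[0,0,-60,0,1],[0,0,-110,0,1],[0,0,-160,0,1],[0,0,-180,0,1],[0,0,-180,0,1]]]' 25
python3 -c "
from h import *
go([.4433,-.399,.24],122.8)"
```

```text
time: 51.4
ee_pos: [0.493, 0.3163, 0.0847]
eef_rot: [0.959, 0.283, -0.0, 0.0]
ft_force: [0.5, 0.1, -1.4]
width: 0.0496
grip_force: 25.0
time: 52.0
ee_pos: [0.4931, 0.3164, 0.0589]
eef_rot: [0.959, 0.283, 0.0, 0.0]
ft_force: [-0.1, 0.1, -2.1]
width: 0.0496
grip_force: 25.0
time: 53.0
ee_pos: [0.4945, 0.3171, 0.2426]
eef_rot: [0.959, 0.283, 0.003, -0.002]
ft_force: [-0.2, 1.3, 0.4]
width: 0.087
grip_force: 0.0
t 53.0 tcp [0.4945 0.3171 0.2426] yaw -57.2 j7 -1.51 F [-0.2  1.3  0.4] w 0.087 
 shift [-431.2  574.    -0.8] | turn -180.0 (rel az 165) | turn 0.0 (rel az -15)
```

```bash
python3 -m crank '[[[-431,574,0,0,1],[-431,574,0,0,1],[-431,574,0,0,1],[-431,574,0,0,1],[-431,574,0,0,1],[-431,574,0,0,1],[-431,574,0,0,1],[-431,574,0,0,1],[-431,574,0,0,1],[-431,574,0,0,1],[-431,574,0,0,1],[-431,574,0,0,1],[-431,574,0,0,1],[-431,574,0,0,1],[-431,574,0,0,1],[-431,574,0,0,1],[-431,574,0,0,1],[-431,574,0,0,1],[-431,574,0,0,1],[-431,574,0,0,1]]]' 25
python3 jar.py .4433 -.399
```

```text
time: 55.0
ee_pos: [0.443, -0.3983, 0.2389]
eef_rot: [0.959, 0.284, 0.0, -0.0]
ft_force: [0.7, -0.2, 0.1]
width: 0.087
grip_force: 0.0
pred px 277.7 201.1
box 254 176 46 47 centre [ 0.4441 -0.397   0.09  ] width mm 50.3 tool xy [  1.8  -0.7 148.9]
t 55.0 tcp [ 0.4429 -0.3986  0.2389] yaw -57.0 j7 -0.02 F [-0.5  0.2  0.5] w 0.087 
 shift [ -0.    0.6 185.9] | turn -179.8 (rel az 165) | turn 0.2 (rel az -15)
```

```bash
python3 -m crank '[[[2,0,45,0,1],[2,0,90,0,1],[2,0,130,0,1],[2,0,160,0,1],[2,0,178,0,1],[2,0,186,0,1],[2,0,186,0,1],[2,0,186,0,-1],[2,0,186,0,-1],[2,0,186,0,-1],[2,0,186,0,-1],[2,0,186,0,-1],[2,0,186,0,-1],[2,0,186,0,-1],[2,0,186,0,-1],[2,0,186,0,-1]]]' 25
python3 -m crank '[[[0,0,-10,0,-1],[0,0,-35,0,-1],[0,0,-75,0,-1],[0,0,-120,0,-1],[0,0,-160,0,-1],[0,0,-185,0,-1],[0,0,-185,0,-1],[0,0,-185,0,-1]]]' 25
python3 -c "
from h import *
go([.4389,.2809,.238],122.8)"
```

```text
time: 56.65
ee_pos: [0.4439, -0.3985, 0.0529]
eef_rot: [0.959, 0.283, 0.0, -0.0]
ft_force: [-1.1, 0.9, 2.4]
width: 0.0492
grip_force: 25.0
time: 57.45
ee_pos: [0.4438, -0.3985, 0.2379]
eef_rot: [0.959, 0.283, 0.0, 0.0]
ft_force: [-0.7, -0.2, -2.0]
width: 0.0491
grip_force: 25.0
t 57.5 tcp [ 0.4438 -0.3985  0.2379] yaw -57.2 j7 -0.02 F [-0.7 -0.2 -2. ] w 0.0491 
 shift [ 364.3 -573.5   -0. ] | turn -180.0 (rel az 90) | turn 0.0 (rel az -90)
```

```bash
python3 -m crank '[[[7,-11,0,0,-1],[22,-34,0,0,-1],[40,-63,0,0,-1],[62,-97,0,0,-1],[84,-132,0,0,-1],[106,-166,0,0,-1],[127,-201,0,0,-1],[149,-235,0,0,-1],[171,-270,0,0,-1],[193,-304,0,0,-1],[215,-338,0,0,-1],[237,-373,0,0,-1],[259,-407,0,0,-1],[280,-442,0,0,-1],[302,-476,0,0,-1],[320,-505,0,0,-1],[339,-534,0,0,-1],[353,-556,0,0,-1],[361,-568,0,0,-1],[364.3,-573.5,0,0,-1]]]' 25
python3 -m crank '[[[0,0,0,0,-1],[0,0,0,0,-1],[0,0,30,0,-1],[0,0,60,0,-1],[0,0,90,0,-1],[0,0,110,0,-1],[0,0,122,0,-1],[0,0,122,0,-1],[0,0,122,0,-1]]]' 25
python3 - <<'E'
from h import *
go([.4389,.2809,.0585],122.8)
E
```

```text
time: 59.45
ee_pos: [0.4383, 0.2814, 0.2367]
eef_rot: [0.959, 0.283, -0.001, 0.001]
ft_force: [0.4, -1.0, -1.2]
width: 0.0495
grip_force: 25.0
time: 60.35
ee_pos: [0.4395, 0.2807, 0.1168]
eef_rot: [0.959, 0.282, 0.001, -0.0]
ft_force: [0.5, 0.5, -1.9]
width: 0.0493
grip_force: 25.0
t 60.4 tcp [0.4395 0.2807 0.1168] yaw -57.2 j7 -1.54 F [ 0.5  0.5 -1.9] w 0.0493 
 shift [-0.5 -0.5 58.3] | turn 180.0 (rel az 90) | turn -0.0 (rel az -90)
```

```bash
python3 -m crank '[[[0,0,8,0,-1],[0,0,16,0,-1],[0,0,24,0,-1],[0,0,31,0,-1],[0,0,31,0,-1],[0,0,31,0,-1]]]' 25
python3 -m crank '[[[0,0,8,0,-1],[0,0,16,0,-1],[0,0,22,0,-1],[0,0,26,0,-1],[0,0,26,0,-1],[0,0,26,0,-1]]]' 25
python3 -m crank '[[[0,0,0,0,0.4],[0,0,0,0,0.5],[0,0,0,0,0.6],[0,0,0,0,0.7],[0,0,-20,0,0.8],[0,0,-60,0,1],[0,0,-110,0,1],[0,0,-160,0,1],[0,0,-180,0,1],[0,0,-180,0,1]]]' 25
python3 -c "
from h import *
go([.4145,-.2755,.24],122.8)"
```

```text
time: 60.95
ee_pos: [0.4389, 0.2808, 0.0847]
eef_rot: [0.959, 0.283, -0.0, 0.0]
ft_force: [0.1, -0.2, -1.5]
width: 0.0495
grip_force: 25.0
time: 61.55
ee_pos: [0.439, 0.2808, 0.0589]
eef_rot: [0.959, 0.283, 0.0, 0.0]
ft_force: [-0.8, 0.3, -2.1]
width: 0.0492
grip_force: 25.0
time: 62.55
ee_pos: [0.4403, 0.2818, 0.2423]
eef_rot: [0.959, 0.283, 0.003, -0.002]
ft_force: [-0.3, -0.1, 0.7]
width: 0.0869
grip_force: 0.0
t 62.5 tcp [0.4403 0.2818 0.2423] yaw -57.2 j7 -1.6 F [-0.3 -0.1  0.7] w 0.0869 
 shift [-3.238e+02  4.542e+02 -4.000e-01] | turn -180.0 (rel az 156) | turn 0.0 (rel az -24)
```

```bash
python3 -m crank '[[[-324,454,0,0,1],[-324,454,0,0,1],[-324,454,0,0,1],[-324,454,0,0,1],[-324,454,0,0,1],[-324,454,0,0,1],[-324,454,0,0,1],[-324,454,0,0,1],[-324,454,0,0,1],[-324,454,0,0,1],[-324,454,0,0,1],[-324,454,0,0,1],[-324,454,0,0,1],[-324,454,0,0,1],[-324,454,0,0,1],[-324,454,0,0,1],[-324,454,0,0,1]]]' 25
python3 jar.py .4145 -.2755
```

```text
time: 64.25
ee_pos: [0.4126, -0.2763, 0.2387]
eef_rot: [0.959, 0.283, -0.0, 0.0]
ft_force: [1.4, 0.2, -0.1]
width: 0.0872
grip_force: 0.0
pred px 277.3 199.0
box 253 175 46 46 centre [ 0.4148 -0.2729  0.09  ] width mm 50.2 tool xy [  3.7  -1.7 148.7]
t 64.3 tcp [ 0.4127 -0.2763  0.2387] yaw -57.2 j7 -0.89 F [ 0.2  0.1 -0.3] w 0.0868 
 shift [  2.1   0.3 185.7] | turn -180.0 (rel az 156) | turn 0.0 (rel az -24)
```

```bash
python3 -m crank '[[[3.5,-1,45,0,1],[3.5,-1,90,0,1],[3.5,-1,130,0,1],[3.5,-1,160,0,1],[3.5,-1,178,0,1],[3.5,-1,186,0,1],[3.5,-1,186,0,1],[3.5,-1,186,0,-1],[3.5,-1,186,0,-1],[3.5,-1,186,0,-1],[3.5,-1,186,0,-1],[3.5,-1,186,0,-1],[3.5,-1,186,0,-1],[3.5,-1,186,0,-1],[3.5,-1,186,0,-1],[3.5,-1,186,0,-1]]]' 25
python3 -m crank '[[[0,0,-10,0,-1],[0,0,-35,0,-1],[0,0,-75,0,-1],[0,0,-120,0,-1],[0,0,-160,0,-1],[0,0,-185,0,-1],[0,0,-185,0,-1],[0,0,-185,0,-1]]]' 25
python3 -c "
from h import *
go([.3842,.2457,.238],122.8); print(r.read_state()['joint_positions'].round(2))"
```

```text
time: 65.9
ee_pos: [0.3654, -0.2407, 0.0954]
eef_rot: [0.959, 0.283, 0.012, 0.014]
ft_force: [-0.1, 0.1, -0.6]
width: 0.0228
grip_force: 0.0
time: 66.7
ee_pos: [0.3597, -0.2371, 0.2801]
eef_rot: [0.959, 0.283, 0.012, 0.014]
ft_force: [0.6, 0.4, -1.2]
width: 0.0007
grip_force: 0.0
t 66.7 tcp [ 0.3597 -0.2371  0.2801] yaw -57.2 j7 -0.9 F [ 0.6  0.4 -1.2] w 0.0007 
 shift [ 281.7 -393.7   32.8] | turn -180.0 (rel az 90) | turn 0.0 (rel az -90)
[-0.76 -0.48  0.93  1.91  0.4   1.51 -0.9 ]
```

The arm drifted into an awkward elbow posture (joint 2 near its limit) and could not get down there. I'll check the jar wasn't touched and unwind the posture farther out.

```bash
python3 -m crank '[[[130,278,0,0,1],[130,278,0,0,1],[130,278,0,0,1],[130,278,0,0,1],[130,278,0,0,1],[130,278,0,0,1],[130,278,0,0,1],[130,278,0,0,1],[130,278,0,0,1],[130,278,0,0,1],[130,278,0,0,1],[130,278,0,0,1]]]' 25
python3 - <<'E'
from h import *
print(r.read_state()['joint_positions'].round(2)); go([.4145,-.2735,.24],122.8)
c=cam("top","t9"); H,S,V=hsv(c); m=(V>140)&(S<75)&~((H>42)&(H<85)&(S>35)); m[:,:110]=0; m[:,470:]=0; m[:120]=0;m[335:]=0
for k in cnts(m,60,900):
    (a,b),t=cv2.minEnclosingCircle(k); print(round(a,1),round(b,1),round(t,1),cv2.contourArea(k),ray(c,[a,b],.09)[0,:2].round(3),ray(c,[a,b],.095)[0,:2].round(3))
E
```

```text
time: 67.9
ee_pos: [0.4603, -0.2974, 0.3244]
eef_rot: [0.958, 0.282, 0.027, 0.031]
ft_force: [0.3, -0.2, 0.1]
width: 0.0844
grip_force: 0.0
[-1.24 -0.5   1.34  1.62  0.52  1.57 -0.89]
t 67.9 tcp [ 0.4603 -0.2974  0.3244] yaw -57.2 j7 -0.89 F [ 0.3 -0.2  0.1] w 0.0844 
 shift [-28.3 -51.1  79.9] | turn 180.0 (rel az 156) | turn -0.0 (rel az -24)
246.1 259.8 24.0 784.5 [0.476 0.053] [0.476 0.052]
150.0 253.4 9.7 250.5 [0.491 0.315] [0.49  0.313]
218.5 234.0 13.1 198.0 [0.545 0.13 ] [0.545 0.129]
295.5 230.5 39.0 711.0 [ 0.557 -0.08 ] [ 0.557 -0.08 ]
138.3 233.3 9.7 244.0 [0.545 0.35 ] [0.544 0.348]
161.4 263.2 47.8 427.0 [0.465 0.282] [0.465 0.281]
259.3 185.1 13.2 95.5 [0.681 0.021] [0.68  0.021]
184.0 169.0 11.4 119.5 [0.725 0.232] [0.724 0.231]
```

```bash
python3 -m crank '[[[-28,-51,40,0,1],[-28,-51,40,0,1],[-28,-51,40,0,1],[-28,-51,40,0,1]]]' 25
python3 -c "
from h import *
print(r.read_state()['joint_positions'].round(2)); go([.41,-.276,.27],122.8);go([.44,.2,.27],122.8)"
```

```text
time: 68.35
ee_pos: [0.412, -0.2721, 0.2799]
eef_rot: [0.959, 0.282, 0.027, 0.032]
ft_force: [0.5, -0.9, 0.5]
width: 0.0872
grip_force: 0.0
[-1.   -0.5   1.15  1.82  0.49  1.47 -0.91]
t 68.3 tcp [ 0.412  -0.2721  0.2799] yaw -57.3 j7 -0.91 F [ 0.5 -0.9  0.5] w 0.0872 
 shift [-4.1  1.4  9.9] | turn 179.9 (rel az 157) | turn -0.1 (rel az -23)
t 68.3 tcp [ 0.412  -0.2721  0.2799] yaw -57.3 j7 -0.91 F [ 0.5 -0.9  0.5] w 0.0872 
 shift [ 279.2 -381.8   -9.6] | turn 179.9 (rel az 98) | turn -0.1 (rel az -82)
```

```bash
python3 -m crank '[[[279,-382,-9,0,1],[279,-382,-9,0,1],[279,-382,-9,0,1],[279,-382,-9,0,1],[279,-382,-9,0,1]]]' 25
python3 -c "
from h import *
print(r.read_state()['joint_positions'].round(2)); go([.44,.2,.27],122.8)"
```

```text
time: 68.85
ee_pos: [0.4275, -0.0197, 0.2754]
eef_rot: [0.958, 0.283, 0.028, 0.031]
ft_force: [1.0, 0.3, -0.2]
width: 0.0872
grip_force: 0.0
[-1.04 -0.37  0.75  1.94  0.31  1.43 -1.36]
t 68.8 tcp [ 0.4275 -0.0197  0.2754] yaw -57.2 j7 -1.36 F [ 1.   0.3 -0.2] w 0.0872 
 shift [ 129.7 -177.8   -3.4] | turn 180.0 (rel az 98) | turn -0.0 (rel az -82)
```

```bash
python3 -m crank '[[[130,-178,0,0,1],[130,-178,0,0,1],[130,-178,0,0,1],[130,-178,0,0,1],[130,-178,0,0,1],[130,-178,0,0,1]]]' 25
python3 -c "
from h import *
print(r.read_state()['joint_positions'].round(2)); go([.62,.3,.27],122.8)"
```

```text
time: 69.45
ee_pos: [0.4396, 0.2022, 0.2657]
eef_rot: [0.957, 0.286, 0.028, 0.032]
ft_force: [0.7, 0.0, -0.4]
width: 0.0873
grip_force: 0.0
[-1.21 -0.08  0.6   1.82  0.13  1.36 -1.62]
t 69.5 tcp [0.4396 0.2022 0.2657] yaw -56.9 j7 -1.62 F [ 0.7  0.  -0.4] w 0.0873 
 shift [204.5  17.    4.1] | turn -179.7 (rel az 97) | turn 0.3 (rel az -83)
```

```bash
python3 -m crank '[[[97,-316,0,0,1],[97,-316,0,0,1],[97,-316,0,0,1],[97,-316,0,0,1],[97,-316,0,0,1],[97,-316,0,0,1],[97,-316,0,0,1],[97,-316,0,0,1],[97,-316,0,0,1]]]' 25
python3 -c "
from h import *
s=r.read_state();print(s['joint_positions'].round(2),R.from_quat(s['eef_rot']).as_matrix()[:,2].round(4)); go([.5,.4,.28],122.8)"
```

```text
time: 70.35
ee_pos: [0.3509, 0.5158, 0.2453]
eef_rot: [0.958, 0.283, 0.028, 0.032]
ft_force: [0.3, -0.4, 1.1]
width: 0.087
grip_force: 0.0
[-1.42  0.33  0.42  1.45 -0.05  1.39 -2.01] [ 0.0711 -0.0452 -0.9964]
t 70.3 tcp [0.3509 0.5158 0.2453] yaw -57.2 j7 -2.01 F [ 0.3 -0.4  1.1] w 0.087 
 shift [ 63.2 180.3 -18.8] | turn -180.0 (rel az 84) | turn 0.0 (rel az -96)
```

```bash
python3 -m crank '[[[83,370,0,0,1],[83,370,0,0,1],[83,370,0,0,1],[83,370,0,0,1],[83,370,0,0,1],[83,370,0,0,1],[83,370,0,0,1],[83,370,0,0,1],[83,370,0,0,1],[83,370,0,0,1]]]' 25
python3 -c "
from h import *
s=r.read_state();print(s['joint_positions'].round(2),R.from_quat(s['eef_rot']).as_matrix()[:,2].round(4)); go([.58,-.38,.28],122.8)"
```

```text
time: 71.35
ee_pos: [0.6205, 0.2481, 0.2764]
eef_rot: [0.959, 0.281, 0.027, 0.032]
ft_force: [-0.2, 0.8, 0.4]
width: 0.087
grip_force: 0.0
[-0.9   0.41  0.59  1.33 -0.16  1.42 -1.34] [ 0.0704 -0.0451 -0.9965]
t 71.3 tcp [0.6205 0.2481 0.2764] yaw -57.4 j7 -1.34 F [-0.2  0.8  0.4] w 0.087 
 shift [-373.3  506.3   21.9] | turn 179.8 (rel az 156) | turn -0.2 (rel az -24)
```

```bash
python3 -m crank '[[[-373,506,20,0,1],[-373,506,20,0,1],[-373,506,20,0,1],[-373,506,20,0,1],[-373,506,20,0,1],[-373,506,20,0,1],[-373,506,20,0,1],[-373,506,20,0,1],[-373,506,20,0,1],[-373,506,20,0,1],[-373,506,20,0,1],[-373,506,20,0,1],[-373,506,20,0,1],[-373,506,20,0,1],[-373,506,20,0,1],[-373,506,20,0,1]]]' 25
python3 -c "
from h import *
s=r.read_state();print(s['joint_positions'].round(2),R.from_quat(s['eef_rot']).as_matrix()[:,2].round(4)); go([.44,-.288,.28],122.8);go([.3,-.19,.28],122.8)"
```

```text
time: 72.95
ee_pos: [0.5822, -0.3754, 0.2813]
eef_rot: [0.958, 0.284, 0.027, 0.031]
ft_force: [0.1, 0.2, 0.3]
width: 0.0874
grip_force: 0.0
[-0.03  0.48  0.8   1.29 -0.36  1.43 -0.26] [ 0.0702 -0.0439 -0.9966]
t 73.0 tcp [ 0.5822 -0.3754  0.2813] yaw -57.1 j7 -0.26 F [0.1 0.2 0.3] w 0.0874 
 shift [ -71.5 -150.3  -12.5] | turn -179.9 (rel az 156) | turn 0.1 (rel az -24)
t 73.0 tcp [ 0.5822 -0.3754  0.2813] yaw -57.1 j7 -0.26 F [0.1 0.2 0.3] w 0.0874 
 shift [-135.3 -308.2  -26.7] | turn -179.9 (rel az 155) | turn 0.1 (rel az -25)
```

```bash
python3 -m crank '[[[-135,-308,-12,0,1],[-135,-308,-12,0,1],[-135,-308,-12,0,1],[-135,-308,-12,0,1],[-135,-308,-12,0,1]]]' 25
python3 -c "
from h import *
s=r.read_state();print(s['joint_positions'].round(2),R.from_quat(s['eef_rot']).as_matrix()[:,2].round(4)); go([.3,-.19,.28],122.8)"
```

```text
time: 73.45
ee_pos: [0.3851, -0.2453, 0.2702]
eef_rot: [0.958, 0.284, 0.027, 0.031]
ft_force: [-0.0, 1.0, 0.7]
width: 0.0869
grip_force: 0.0
[-0.41 -0.26  0.75  1.9   0.2   1.35 -0.7 ] [ 0.0699 -0.0433 -0.9966]
t 73.5 tcp [ 0.3851 -0.2453  0.2702] yaw -57.0 j7 -0.7 F [-0.   1.   0.7] w 0.0869 
 shift [-40.6 -91.8 -18.2] | turn -179.8 (rel az 155) | turn 0.2 (rel az -25)
```

```bash
python3 -m crank '[[[-40,-92,0,0,1],[-40,-92,0,0,1],[-40,-92,0,0,1]]]' 25
python3 -c "
from h import *
s=r.read_state();print(s['joint_positions'].round(2),R.from_quat(s['eef_rot']).as_matrix()[:,2].round(4)); go([.3,-.19,.28],122.8)"
```

```text
time: 73.75
ee_pos: [0.2996, -0.1885, 0.2588]
eef_rot: [0.958, 0.285, 0.022, 0.03]
ft_force: [0.1, -0.7, 0.5]
width: 0.0872
grip_force: 0.0
[-0.27 -0.5   0.49  2.1   0.26  1.43 -0.85] [ 0.0586 -0.0452 -0.9973]
t 73.8 tcp [ 0.2996 -0.1885  0.2588] yaw -56.9 j7 -0.85 F [ 0.1 -0.7  0.5] w 0.0872 
 shift [  0.1   3.  -21. ] | turn -179.7 (rel az 155) | turn 0.3 (rel az -25)
```

```bash
python3 -m crank '[[[-15,-38,0,0,1],[-15,-38,0,0,1]]]' 25
python3 -c "
from h import *
s=r.read_state();print(s['joint_positions'].round(2),R.from_quat(s['eef_rot']).as_matrix()[:,2].round(4)); go([.26,-.16,.28],122.8)"
```

```text
time: 73.95
ee_pos: [0.2777, -0.173, 0.2622]
eef_rot: [0.957, 0.285, 0.029, 0.031]
ft_force: [-0.4, -0.4, 0.6]
width: 0.0868
grip_force: 0.0
[ 0.04 -0.5   0.25  2.13  0.14  1.41 -0.74] [ 0.074  -0.0426 -0.9963]
t 74.0 tcp [ 0.2777 -0.173   0.2622] yaw -56.9 j7 -0.74 F [-0.4 -0.4  0.6] w 0.0868 
 shift [ -7.  -19.1 -19.6] | turn -179.7 (rel az 154) | turn 0.3 (rel az -26)
```

```bash
python3 -m crank '[[[-7,-19,0,0,1],[-7,-19,0,0,1],[-7,-19,0,0,1]]]' 25
python3 -c "
from h import *
s=r.read_state();print(s['joint_positions'].round(2),R.from_quat(s['eef_rot']).as_matrix()[:,2].round(4),s['ee_pos'])"
python3 -m crank '[[[-7,-19,0,0,1],[-7,-19,0,0,1],[-14,-38,0,0,1],[-14,-38,0,0,1]]]' 25
python3 -c "
from h import *
s=r.read_state();print(s['joint_positions'].round(2),R.from_quat(s['eef_rot']).as_matrix()[:,2].round(4),s['ee_pos'])"
```

```text
time: 74.25
ee_pos: [0.2604, -0.1624, 0.2601]
eef_rot: [0.958, 0.283, 0.029, 0.031]
ft_force: [-0.0, -0.4, 0.5]
width: 0.0869
grip_force: 0.0
[ 0.39 -0.5   0.    2.15  0.01  1.4  -0.61] [ 0.0724 -0.0439 -0.9964] [ 0.2604369  -0.16236537  0.26012279]
time: 74.65
ee_pos: [0.2446, -0.1487, 0.2337]
eef_rot: [0.959, 0.281, 0.017, 0.005]
ft_force: [-0.4, 0.5, -0.6]
width: 0.0873
grip_force: 0.0
[ 0.36 -0.5   0.03  2.21  0.    1.4  -0.61] [ 3.540e-02 -5.000e-04 -9.994e-01] [ 0.24461203 -0.14871768  0.23373208]
```

Joint 3 is unwound to 0.03, and the tilt has dropped as well. Moving back out to the hover over jar D.

```bash
python3 -c "
from h import *
go([.4145,-.273,.24],122.8)"
python3 -m crank '[[[75,200,0,0,1],[75,200,0,0,1],[75,200,0,0,1],[75,200,0,0,1],[75,200,0,0,1],[75,200,0,0,1],[75,200,0,0,1]]]' 25
python3 -c "
from h import *
s=r.read_state();print(s['joint_positions'].round(2),R.from_quat(s['eef_rot']).as_matrix()[:,2].round(4),s['ee_pos'])"
```

```text
t 74.7 tcp [ 0.2446 -0.1487  0.2337] yaw -57.3 j7 -0.61 F [-0.4  0.5 -0.6] w 0.0873 
 shift [ 76.  196.4  -0.2] | turn 179.9 (rel az 156) | turn -0.1 (rel az -24)
time: 75.35
ee_pos: [0.4166, -0.2737, 0.2399]
eef_rot: [0.959, 0.284, 0.017, 0.005]
ft_force: [-0.8, 0.2, -0.6]
width: 0.087
grip_force: 0.0
[ 0.36  0.02  0.15  1.79 -0.02  1.3  -0.49] [ 3.530e-02  6.000e-04 -9.994e-01] [ 0.41664771 -0.27371565  0.2398973 ]
```

```bash
python3 jar.py .4145 -.273
```

```text
pred px 272.9 205.8
box 250 184 46 45 centre [ 0.4145 -0.2724  0.09  ] width mm 50.7 tool xy [ -5.4  -4.9 149.9]
t 75.4 tcp [ 0.4163 -0.2737  0.2401] yaw -57.0 j7 -0.49 F [0.6 0.4 0.4] w 0.0871 
 shift [ -6.8  -5.1 186.9] | turn -179.8 (rel az 156) | turn 0.2 (rel az -24)
```

```bash
python3 -m crank '[[[-6,-5,40,0,1],[-6,-5,80,0,1],[-6,-5,100,0,1],[-6,-5,100,0,1],[-6,-5,100,0,1]]]' 25
python3 -c "
from h import *
s=r.read_state();print(s['joint_positions'].round(2),R.from_quat(s['eef_rot']).as_matrix()[:,2].round(4)); go([.4143,-.2724,.053],122.8)"
```

```text
time: 75.9
ee_pos: [0.4124, -0.2735, 0.1408]
eef_rot: [0.959, 0.283, 0.017, 0.005]
ft_force: [-0.3, 0.4, 0.6]
width: 0.087
grip_force: 0.0
[ 0.37  0.09  0.15  1.94 -0.03  1.09 -0.47] [ 3.640e-02  2.000e-04 -9.993e-01]
t 75.9 tcp [ 0.4124 -0.2735  0.1408] yaw -57.1 j7 -0.47 F [-0.3  0.4  0.6] w 0.087 
 shift [-0.5 -1.7 87.8] | turn -179.9 (rel az 156) | turn 0.1 (rel az -24)
```

```bash
python3 -m crank '[[[0,-1,35,0,1],[0,-1,65,0,1],[0,-1,80,0,1],[0,-1,87,0,1],[0,-1,87,0,1],[0,-1,87,0,-1],[0,-1,87,0,-1],[0,-1,87,0,-1],[0,-1,87,0,-1],[0,-1,87,0,-1],[0,-1,87,0,-1],[0,-1,87,0,-1],[0,-1,87,0,-1],[0,-1,87,0,-1]]]' 25
python3 -m crank '[[[0,0,-10,0,-1],[0,0,-35,0,-1],[0,0,-75,0,-1],[0,0,-120,0,-1],[0,0,-160,0,-1],[0,0,-185,0,-1],[0,0,-185,0,-1],[0,0,-185,0,-1]]]' 25
python3 -c "
from h import *
s=r.read_state();print(s['joint_positions'].round(2),R.from_quat(s['eef_rot']).as_matrix()[:,2].round(4)); go([.60,-.05,.238],122.8); go([.3842,.2457,.238],122.8)"
```

```text
time: 77.3
ee_pos: [0.4149, -0.273, 0.0526]
eef_rot: [0.959, 0.283, 0.017, 0.005]
ft_force: [-0.4, 0.5, 2.2]
width: 0.0498
grip_force: 24.9
time: 78.1
ee_pos: [0.4083, -0.273, 0.2375]
eef_rot: [0.959, 0.283, 0.017, 0.005]
ft_force: [0.5, 0.4, -2.0]
width: 0.0495
grip_force: 24.9
[ 0.36 -0.    0.15  1.81 -0.02  1.3  -0.48] [ 3.550e-02  4.000e-04 -9.994e-01]
t 78.1 tcp [ 0.4083 -0.273   0.2375] yaw -57.1 j7 -0.48 F [ 0.5  0.4 -2. ] w 0.0495 
 shift [282.  -83.1   6.4] | turn -179.9 (rel az 128) | turn 0.1 (rel az -52)
t 78.1 tcp [ 0.4083 -0.273   0.2375] yaw -57.1 j7 -0.48 F [ 0.5  0.4 -2. ] w 0.0495 
 shift [ 261.6 -448.5   -1.1] | turn -179.9 (rel az 90) | turn 0.1 (rel az -90)
```

```bash
python3 -m crank '[[[8,-2,0,0,-1],[24,-7,0,0,-1],[48,-14,0,0,-1],[78,-23,0,0,-1],[108,-32,0,0,-1],[138,-41,0,0,-1],[168,-50,0,0,-1],[198,-58,0,0,-1],[228,-67,0,0,-1],[254,-75,0,0,-1],[272,-80,0,0,-1],[282,-83,0,0,-1],[282,-83,0,0,-1]]]' 25
python3 -c "
from h import *
s=r.read_state();print(s['joint_positions'].round(2)); go([.56,.2,.238],122.8); go([.3842,.2457,.238],122.8)"
```

```text
time: 79.4
ee_pos: [0.6001, -0.0491, 0.2433]
eef_rot: [0.959, 0.284, 0.016, 0.004]
ft_force: [0.7, 0.8, -1.3]
width: 0.0498
grip_force: 24.9
[ 0.06  0.25 -0.07  1.53  0.02  1.34 -1.  ]
t 79.4 tcp [ 0.6001 -0.0491  0.2433] yaw -57.0 j7 -1.0 F [ 0.7  0.8 -1.3] w 0.0498 
 shift [ 101.9 -230.9    4.2] | turn -179.8 (rel az 103) | turn 0.2 (rel az -77)
t 79.4 tcp [ 0.6001 -0.0491  0.2433] yaw -57.0 j7 -1.0 F [ 0.7  0.8 -1.3] w 0.0498 
 shift [ -20.6 -364.9   -1.6] | turn -179.8 (rel az 90) | turn 0.2 (rel az -90)
```

```bash
python3 -m crank '[[[0,-8,0,0,-1],[-1,-25,0,0,-1],[-3,-50,0,0,-1],[-5,-80,0,0,-1],[-6,-112,0,0,-1],[-8,-144,0,0,-1],[-10,-176,0,0,-1],[-12,-208,0,0,-1],[-13,-240,0,0,-1],[-15,-272,0,0,-1],[-17,-304,0,0,-1],[-19,-332,0,0,-1],[-20,-350,0,0,-1],[-20.5,-360,0,0,-1],[-20.5,-365,0,0,-1],[-20.5,-365,0,0,-1],[-20.5,-365,0,0,-1]]]' 25
python3 -c "
from h import *
s=r.read_state();print(s['joint_positions'].round(2)); go([.3842,.2457,.116],122.8)"
```

```text
time: 81.1
ee_pos: [0.385, 0.2442, 0.2368]
eef_rot: [0.959, 0.283, 0.017, 0.005]
ft_force: [-0.1, -0.8, -1.0]
width: 0.0493
grip_force: 24.9
[-0.27 -0.06 -0.39  1.87  0.    1.3  -1.66]
t 81.1 tcp [0.385  0.2442 0.2368] yaw -57.2 j7 -1.66 F [-0.1 -0.8 -1. ] w 0.0493 
 shift [ -3.5  -4.  120.7] | turn -180.0 (rel az 90) | turn 0.0 (rel az -90)
```

```bash
python3 -m crank '[[[-3.5,-4,25,0,-1],[-3.5,-4,60,0,-1],[-3.5,-4,90,0,-1],[-3.5,-4,110,0,-1],[-3.5,-4,120,0,-1],[-3.5,-4,120,0,-1],[-3.5,-4,120,0,-1],[-3.5,-4,120,0,-1]]]' 25
python3 -c "
from h import *
s=r.read_state();print(s['joint_positions'].round(2)); go([.3842,.2457,.084],122.8); go([.3842,.2457,.0583],122.8)"
```

```text
time: 81.9
ee_pos: [0.3844, 0.247, 0.118]
eef_rot: [0.959, 0.283, 0.018, 0.004]
ft_force: [-0.4, 0.1, -1.8]
width: 0.0496
grip_force: 24.9
[-0.29  0.05 -0.41  2.02  0.05  1.04 -1.72]
t 81.9 tcp [0.3844 0.247  0.118 ] yaw -57.1 j7 -1.72 F [-0.4  0.1 -1.8] w 0.0496 
 shift [-2.   0.4 33.9] | turn -179.9 (rel az 90) | turn 0.1 (rel az -90)
t 81.9 tcp [0.3844 0.247  0.118 ] yaw -57.1 j7 -1.72 F [-0.4  0.1 -1.8] w 0.0496 
 shift [-2.8 -0.1 59.6] | turn -179.9 (rel az 90) | turn 0.1 (rel az -90)
```

```bash
python3 -m crank '[[[-1,0,8,0,-1],[-2,0,16,0,-1],[-2,0,24,0,-1],[-2,0,32,0,-1],[-2,0,32,0,-1],[-2,0,32,0,-1]]]' 25
python3 -m crank '[[[-0.3,0,8,0,-1],[-0.6,0,16,0,-1],[-0.8,0,22,0,-1],[-0.8,0,26,0,-1],[-0.8,0,26,0,-1],[-0.8,0,26,0,-1]]]' 25
python3 -m crank '[[[0,0,0,0,0.4],[0,0,0,0,0.5],[0,0,0,0,0.6],[0,0,0,0,0.7],[0,0,-20,0,0.8],[0,0,-60,0,1],[0,0,-110,0,1],[0,0,-160,0,1],[0,0,-180,0,1],[0,0,-180,0,1]]]' 25
```

```text
time: 82.5
ee_pos: [0.383, 0.2456, 0.0845]
eef_rot: [0.959, 0.283, 0.017, 0.005]
ft_force: [-0.2, 0.3, -0.9]
width: 0.0494
grip_force: 24.9
time: 83.1
ee_pos: [0.3834, 0.2453, 0.0587]
eef_rot: [0.959, 0.283, 0.017, 0.005]
ft_force: [0.7, 0.4, -1.7]
width: 0.0492
grip_force: 24.9
time: 84.1
ee_pos: [0.3783, 0.2461, 0.2421]
eef_rot: [0.959, 0.283, 0.02, 0.004]
ft_force: [0.3, -0.3, -0.4]
width: 0.087
grip_force: 0.0
```

```bash
python3 -m crank '[[[0,-250,-20,0,1],[0,-250,-20,0,1],[0,-250,-20,0,1],[0,-250,-20,0,1],[0,-250,-20,0,1],[0,-250,-20,0,1],[0,-250,-20,0,1],[0,-250,-20,0,1]]]' 25
python3 - <<'E'
from h import *
print(r.read_state()["ee_pos"])
c=cam("top","t10"); H,S,V=hsv(c); z=cam("scene","s10")
m=(V>150)&(S<75)&~((H>42)&(H<85)&(S>35)); m[:,:110]=0; m[:,470:]=0; m[:120]=0;m[335:]=0
for k in cnts(m,60,900):
    (a,b),t=cv2.minEnclosingCircle(k); print("top white",round(a,1),round(b,1),round(t,1),cv2.contourArea(k),ray(c,[a,b],.095)[0,:2].round(3))
g=np.array([.4662,.2985]);u=np.array([.8406,.5417])
print("cells",[(proj(c,[*(g+d*u),.095])[0].round(1).tolist(),(g+d*u).round(3).tolist()) for d in(-.0975,-.0325,.0325,.0975)])
# mat & block
d=(V<40); q=np.zeros_like(d); q[170:202,235:285]=1
k=max(cnts(d&q,50,2000),key=cv2.contourArea); print("mat rect",cv2.minAreaRect(k),ray(c,[cv2.minAreaRect(k)[0]],0)[0,:2])
w=(V>130)&(S<90)&q.astype(bool)&~((H>42)&(H<85)&(S>35))
for k in cnts(w,15,2000): print("block white",cv2.boundingRect(k),cv2.boundingRect(k)[0])
k=np.argwhere(w)[:,::-1]; p=ray(c,k,.016); print("base px extents world",p[:,:2].min(0).round(3),p[:,:2].max(0).round(3))
print("block mid proj",proj(c,[[.698,.032,.075],[.698,.032,.016]]).round(1).tolist())
o=cv2.imread("pics/top0.png")[:,:,::-1]; df=np.abs(o.astype(int)-c["image"]).sum(2)>90
for nm,(x,y,ww,hh) in {"spray":(160,150,40,40),"machine":(330,140,50,70),"blue":(248,134,32,26),"turq":(388,188,30,28)}.items(): print(nm,"changed px",int(df[y:y+hh,x:x+ww].sum()))
E
```

```text
time: 84.9
ee_pos: [0.2414, 0.4539, 0.2531]
eef_rot: [0.959, 0.283, 0.017, 0.005]
ft_force: [0.4, -0.2, 0.7]
width: 0.0869
grip_force: 0.0
[0.24137784 0.45389395 0.25305218]
top white 174.3 294.9 9.2 240.0 [0.381 0.242]
top white 161.5 273.4 9.3 232.5 [0.437 0.279]
top white 246.0 260.5 23.6 772.5 [0.475 0.053]
top white 149.8 253.2 9.2 232.5 [0.491 0.313]
top white 218.3 234.5 12.2 180.5 [0.544 0.129]
top white 138.2 233.2 9.1 225.0 [0.545 0.348]
top white 295.5 230.5 38.1 624.0 [ 0.557 -0.08 ]
top white 259.5 185.0 13.0 75.0 [0.681 0.02 ]
top white 183.0 172.0 13.4 157.5 [0.716 0.233]
cells [([172.9, 293.8], [0.384, 0.246]), ([160.8, 272.9], [0.439, 0.281]), ([148.9, 252.3], [0.494, 0.316]), ([137.1, 232.0], [0.548, 0.351])]
mat rect ((257.70819091796875, 185.3307342529297), (22.33142852783203, 35.05659866333008), 86.42366790771484) [0.69796266 0.03294329]
block white (248, 179, 24, 14) 248
base px extents world [ 0.675 -0.008] [0.714 0.06 ]
block mid proj [[256.0, 180.3], [257.6, 184.3]]
spray changed px 0
machine changed px 22
blue changed px 0
turq changed px 11
```

```bash
python3 -c "
from bench import r
print(r.close_job())"
```

```text
the job is handed in; nothing more can be done
None
```

Job handed in at about 85 s: the rest is pinned in the left-hand hole, the pad was pressed in one stroke at about 5 mm sink, and the block is back inside its mat after I re-placed it once (found about 2 cm aside, probably the announced knock). All four ink jars stand in the rack, and the spray bottle and tattoo machine were not touched; the final check was by image measurement only, because the picture views were used up.

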